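# Fit a centrifuge rotor on its spindle and start its captive hand screw by feel

## Task

Lift the metal tube rotor by its black knob, push it fully home on the spindle of the small open centrifuge, then start its captive screw by feel without forcing it: with the screw resting on the thread, turn the knob backward (anticlockwise from above) until you feel it drop, then forward (clockwise) one full turn from there. I want to check the rotor before it is tightened, so finish while still holding the knob there, with the screw just started and the rotor home, and do not disturb the loose things lying about.

Things in the scene. Friction and masses are not known exactly. Their poses are not given: they have to be found in the camera images.
- centrifuge: Fixed round pale-grey mini centrifuge without lid, 140 mm across, 72 mm high, open bowl 106 mm wide, dark control panel on its front (-x) side. Origin: under its centre on the table, on the spindle axis; z up, x from the panel side to the back. A red dot on the front rim (its -x side) shows where the spindle's thread begins: the screw drops as the knob's white line, turning anticlockwise, passes this dot (by 0 to 0.25 rad)
- spindle_seat (a point): Centre of the flat seat at the foot of the spindle, 58 mm above the table, where the rotor's underside comes to rest. The spindle is an upright hollow steel spigot, 28 mm across, 32 mm high above the seat, with chamfered top; its bore holds a coarse right-hand thread (6 mm a turn). Axes as centrifuge
- rotor: Loose aluminium rotor, 84 mm across, about 0.26 kg, sloping face with 8 dark tube sockets, hub 42 mm across and 42 mm high; through its underside a bore of 30.6 mm with chamfered mouth, 36 mm deep, fits over the spindle. Origin: centre of the underside; z up along the bore. Starts standing on the table. It can spin freely about the knob's axis
- knob: Round black knob (36 mm across, grip part 25 mm high) of the rotor's captive screw, on the rotor's axis; lift the rotor by it. Origin: centre of the grip part; 66 mm above the rotor's underside when screwed or sunk right down, 89 mm when pulled right up; 10 mm of free neck below the grip part. z up; x along the white line on top. Knob and screw weigh 0.07 kg
- knob_line (a point): Point on the knob's white line, 16 mm from the axis along the knob's x, at the height of knob
- screw_turn (a joint): Angle of the knob on the rotor about the vertical, rad, any number of turns; grows anticlockwise (backward), seen from above
- screw_rise (a joint): How far the knob stands up from its lowest place on the rotor, m: 0 right down, 0.023 pulled up. On the seated rotor, the unstarted screw rests on the thread at 0.0138 to 0.0196, highest just before the drop, falls 6 mm at the drop to about 0.0138, and is near 0.0078 after one turn forward. Started, it has about 1.4 mm play up
- microscope: fixed tall microscope, 344 mm high, between the robot and the centrifuge: an obstacle; origin under its foot. Behind the centrifuge stand a wall and a rack of glass tubes up to 390 mm high
- dropper_bottle: small dropper bottle, 22 mm wide, 52 mm high, loose, to be left alone; origin under its centre
- cal_weight: small metal weight, 19 mm wide, 26 mm high, loose, to be left alone; origin under its centre
- dome_lid: the centrifuge's clear dome lid with a dark knob, 124 mm wide, 60 mm high, lying on the table, loose, to be left alone; origin under its centre
- spatula_rod: thin steel rod, 160 mm long, 6 mm thick, lying on the table, loose, to be left alone

How it is judged:
By the outcome, as a careful person would: the job done as asked, in the order asked, and still so for the second after the job is handed in, while the arm keeps its last pose, push and grip.
It also fails if it takes over 72 s, if anything falls off the work surface, if the arm or the gripper's body presses on something with over 40 N, if the wrist force passes 120 N, or if a joint passes its speed limit or range.

## Robot

A 7-joint arm with a two-finger parallel gripper is mounted at the origin on a cart in front of the work surface, level with it; the furniture and walls round the work are solid. World frame = base frame: x ahead of the robot, y to its left, z up, the work surface at z = 0. Lengths are in m, angles in degrees, forces in N, time in s.
With the tool pointing down it reaches from about 0.35 to 0.9 m from the base axis. Payload 19.9 kg.
Tool frame: the origin (TCP) lies between the finger pads; the fingertips stand manip.tcp_to_tips ahead of it and the grasp point (between the pads) lies 3 mm ahead of it (manip.tcp_to_tips is the distance from the TCP to the fingertips, in m); y points along the fingers, z is the direction in which the jaws open and shut, and the axes are right-handed (so a half turn about y gives the same grasp; the last joint's range is limited). The gripper opens to 94 mm and grips with 3 to 60 N. Pads are 16 mm wide; open, the fingers measure 119 mm over their backs; the gripper's body (75 mm by 177 mm) begins 78 mm behind the grasp point.
Start: joints at [60.991, 23.915, -0.59, 92.452, 0.269, 63.638, -3.037], TCP at [0.28, -0.559, 0.227] pointing down, gripper open.
Joint ranges: [-161.28, 161.28], [-22.2, 115.67], [-73.04, 71.86], [3.21, 147.25], [-68.34, 248.33], [10.77, 114.83], [-161.83, 161.83]. Speed limits (degrees/s): [108.29, 108.29, 136.94, 136.94, 172.46, 172.46, 172.46].

## Interface

Orientations are given as a 3x3 rotation matrix whose columns are the frame's x, y, z axes.
In Python, from plant import manip, eyes, ticket gives the robot as it stands. The module is installed in compiled form; this text tells all that it offers.
- The arm moves only by the tool drive_tool, never from a script. Its argument "rows" is a list of rows, each a list of 7 numbers: the finger opening in m, from 0 to 0.094, then the shift along the world's x, y, z in m, then the turn, a rotation vector about the world's x, y, z in degrees. A call has exactly 8 rows; each row shifts and turns the pose as measured when the row begins; what a row does not reach is not made up. A row lasts 1/10 s, in which the tool goes at most 50 mm and 8.59 degrees, less where a joint would pass 70% of its speed; a pose out of reach is approached as far as the arm can. A call is refused whole if a number of a shift passes 0.05 or a number of a turn 8.59, either way. A call with a gripper value outside its range is refused whole. The fingers move at their own pace and stop on an object; "force" is the grip in N (left out, the last holds). Time passes only in rows, so rows that do not move let the fingers close, or fill a call up. It gives the time, the measured TCP pose, the force and the opening at its end, in the units of the state.
- manip.state(): the state, without advancing time (a new reading comes with each control period).
- eyes.camera(name): name is "side" or "top" or "wrist"; returns a dict with "color" (420x560x3 uint8, red, green, blue), "K" (3x3 intrinsics, pixels), "eye" and "orientation" of the camera in the world. Camera axes: x right, y down, z forward; pixel columns grow to the right and rows downward; lengths in m; the calibration is good to about 2 mm. A picture is of the moment at which its call begins. There is no depth.
- ticket.sign_off(): hands the job in, once; it reports no verdict.
The state is a dict: "time": time; "q": joint angles; "qd": joint speeds; "tau": joint torques, N m; "ee_pos": TCP position; "orientation": TCP orientation; "ft_force": force on the tool from outside, world axes, zero at the start; "moment": the same for the moment, N m; "grip_width": opening from 0.0 (shut) to 1.0 (fully open).
Only numpy, scipy, OpenCV 4.12 (cv2) and the standard library are available. Lean on these libraries where they do the work, as an engineer would, in place of code of your own. Each camera call takes 0.05 s, during which the arm holds its last target.

## Working session

There is one attempt and no reset: what is moved stays moved. The work goes in short steps, Python scripts to look and compute and a tool call to move; the robot and the scene stay as the last step left them, time stands still between calls to the robot, and variables do not carry over. Pictures are saved under pics/ and viewed, and the job is handed in when it is done.

Besides the shell and the picture viewer there is one more tool, called after "Emit:" as name(argument=value, ...) on one line, values as JSON. drive_tool: Moves the arm, as the interface text tells. Its arguments: {"type":"object","properties":{"rows":{"type":"array"},"force":{"type":"number"}},"required":["rows"]}

```bash
mkdir -p pics; python3 - <<'E'
from plant import manip, eyes
import cv2,numpy as np
s=manip.state();print({k:np.round(v,3).tolist() for k,v in s.items()},manip.tcp_to_tips)
for n in("side","top","wrist"):
    c=eyes.camera(n);cv2.imwrite(f"pics/{n}0.png",c["color"][:,:,::-1]);print(n,c["K"].tolist(),np.round(c["eye"],4),np.round(c["orientation"],4).tolist())
E
```

```text
{'time': 0.0, 'q': [60.99, 23.947, -0.591, 92.486, 0.269, 63.638, -3.035], 'qd': [0.0, -0.071, 0.031, -0.028, 0.054, 0.049, 0.02], 'tau': [-0.0, -85.125, 0.638, -42.599, -0.049, 0.019, 0.0], 'ee_pos': [0.28, -0.558, 0.227], 'orientation': [[-0.894, -0.001, 0.448], [-0.448, 0.001, -0.894], [0.0, -1.0, -0.001]], 'ft_force': [0.646, 0.122, 0.755], 'moment': [-0.006, -0.076, 0.02], 'grip_width': 0.999} 0.022
side [[527.8603244627822, 0.0, 272.6266534690847], [0.0, 527.8603244627822, 213.3388223555253], [0.0, 0.0, 1.0]] [ 0.5955 -1.1251  0.7522] [[0.9978, 0.0386, -0.0541], [0.0664, -0.5818, 0.8106], [-0.0002, -0.8124, -0.5831]]
top [[431.5918527696174, 0.0, 279.9977418160356], [0.0, 431.5918527696174, 208.5916539973855], [0.0, 0.0, 1.0]] [ 0.3303 -0.1614  1.2634] [[0.027, -0.9828, 0.1826], [-0.9994, -0.0307, -0.0175], [0.0228, -0.182, -0.983]]
wrist [[355.6937459392815, 0.0, 281.79159245699134], [0.0, 355.6937459392815, 208.4375718457631], [0.0, 0.0, 1.0]] [ 0.3395 -0.5279  0.3846] [[0.4477, -0.8693, -0.2095], [-0.8942, -0.4355, -0.1038], [-0.001, 0.2338, -0.9723]]
```

View pics/side0.png

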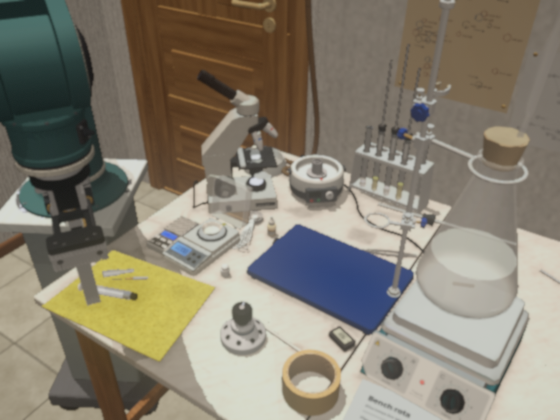

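View pics/top0.png

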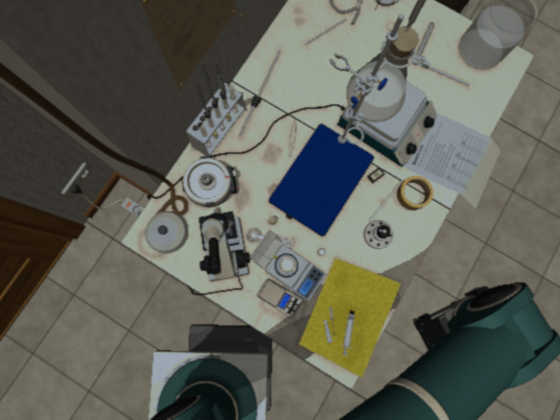

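View pics/wrist0.png

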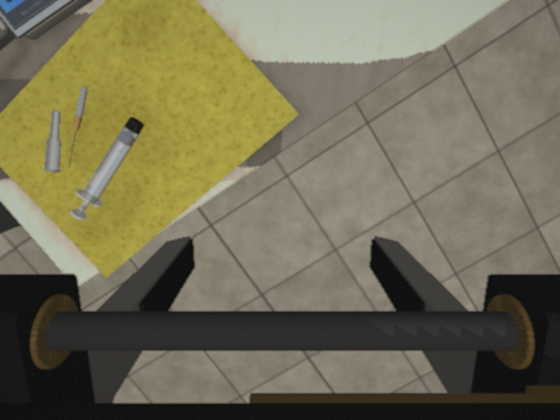

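The top view shows the rotor near (380,233), the centrifuge near (210,182), the microscope near (220,245) and the dome lid near (166,231). The side view shows the rotor near (242,325) and the centrifuge near (317,178). I'll zoom in to measure.

```bash
cat > h.py <<'E'
import numpy as np,cv2
from plant import manip,eyes
def snap(n,name=None):
    c=eyes.camera(n)
    if name: cv2.imwrite(f"pics/{name}.png",c["color"][:,:,::-1])
    return c
def ray(c,u,v):
    d=np.linalg.solve(c["K"],[u,v,1.]);d=np.array(c["orientation"])@d
    return np.array(c["eye"]),d/np.linalg.norm(d)
def onz(c,u,v,z):
    o,d=ray(c,u,v);return o+d*(z-o[2])/d[2]
def tri(a,ua,b,ub):
    o1,d1=ray(a,*ua);o2,d2=ray(b,*ub)
    t=np.linalg.lstsq(np.c_[d1,-d2],o2-o1,rcond=None)[0]
    p,q=o1+t[0]*d1,o2+t[1]*d2
    return (p+q)/2,np.linalg.norm(p-q)
def proj(c,p):
    q=np.array(c["orientation"]).T@(np.array(p)-c["eye"]);q=c["K"]@q;return q[:2]/q[2]
def crop(c,x0,y0,w,h,k,name):
    im=c["color"][y0:y0+h,x0:x0+w,::-1];cv2.imwrite(f"pics/{name}.png",cv2.resize(im,None,fx=k,fy=k,interpolation=cv2.INTER_CUBIC))
E
python3 - <<'E'
from h import *
s=snap("side");t=snap("top")
crop(t,345,195,80,60,10,"t_rot");crop(t,170,145,90,68,8,"t_cen")
crop(s,205,285,80,70,8,"s_rot");crop(s,275,140,90,75,8,"s_cen")
crop(t,130,140,200,150,4,"t_all")
E
```

```text
(no output)
```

View pics/t_rot.png

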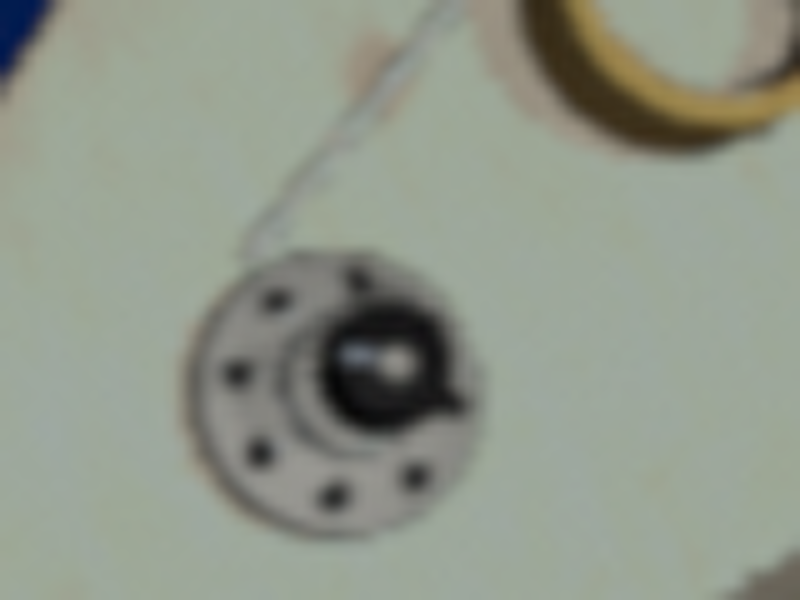

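View pics/t_cen.png

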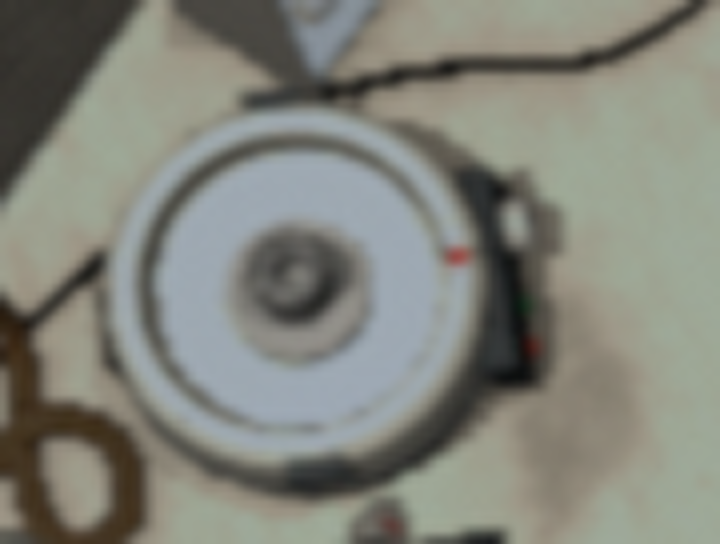

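View pics/s_rot.png

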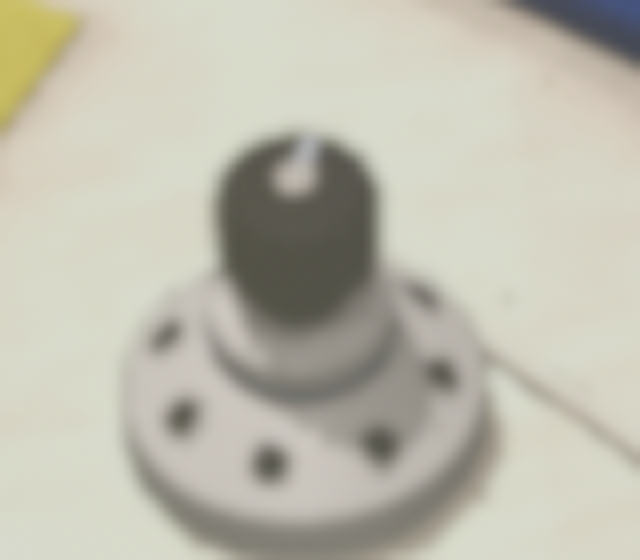

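View pics/s_cen.png

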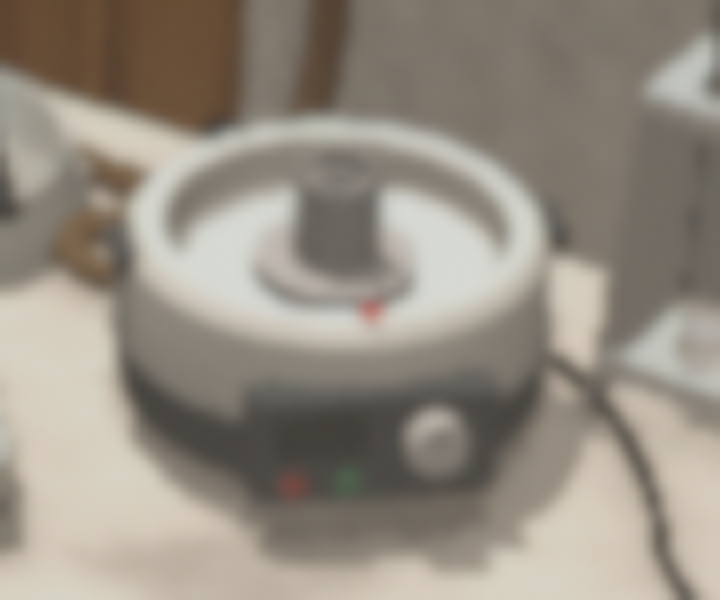

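View pics/t_all.png

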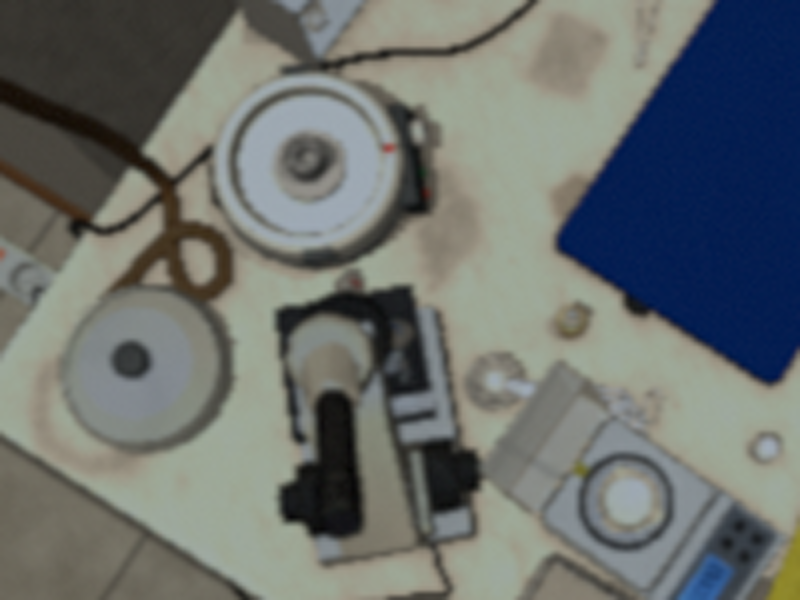

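```bash
python3 - <<'E'
from h import *
s=snap("side");t=snap("top")
P=lambda x,y,x0,y0,k:((x+.5)/k-.5+x0,(y+.5)/k-.5+y0)
kt=P(384,367,345,195,10);ks=P(297,172,205,285,8)
print("knob top",onz(t,*kt,.0785),onz(s,*ks,.0785),tri(t,kt,s,ks))
st=P(294,274,170,145,8);ss=P(341,172,275,140,8)
print("spindle top",onz(t,*st,.09),onz(s,*ss,.09),tri(t,st,s,ss))
rt=P(458,256,170,145,8);rs=P(371,311,275,140,8)
print("red dot",onz(t,*rt,.072),onz(s,*rs,.072),tri(t,rt,s,rs))
# rim circle fit in top at z .072
g=t["color"][145:213,170:260].astype(int)
print("rim l/r",onz(t,*P(110,285,170,145,8),.072),onz(t,*P(483,285,170,145,8),.072))
print("rim t/b",onz(t,*P(296,107,170,145,8),.072),onz(t,*P(296,467,170,145,8),.072))
print("disk",onz(t,*P(190,390,345,195,10),.01),onz(t,*P(484,390,345,195,10),.01),onz(t,*P(335,250,345,195,10),.01),onz(t,*P(335,538,345,195,10),.01))
Q=lambda x,y:P(x,y,130,140,4)
for n,p,z in [("lid knob",(130,360),.055),("bottle",(572,318),.052),("weight",(767,447),.026),("smallthing near centrif",(348,280),.02),("mic head",(325,340),.2),("mic eyep",(335,510),.34),("rack",(320,60),.1)]:print(n,onz(t,*Q(*p),z))
E
```

```text
knob top [ 0.49531893 -0.47051355  0.0785    ] [ 0.49728401 -0.47110792  0.0785    ] (array([ 0.4963084 , -0.4705524 ,  0.07765416]), np.float64(0.001775236135200437))
spindle top [0.62633606 0.02552151 0.09      ] [0.63016262 0.02613809 0.09      ] (array([0.62837165, 0.02590286, 0.08951707]), np.float64(0.0037395200542854863))
red dot [ 0.63935615 -0.02917977  0.072     ] [ 0.64004441 -0.02630392  0.072     ] (array([ 0.63944087, -0.02928856,  0.07367616]), np.float64(0.0010135301224896674))
rim l/r [0.6247444  0.09291949 0.072     ] [ 0.62906269 -0.03853459  0.072     ]
rim t/b [0.69229444 0.03124248 0.072     ] [0.56131491 0.0236506  0.072     ]
disk [ 0.49632862 -0.43100906  0.01      ] [ 0.49892672 -0.51783256  0.01      ] [ 0.53928564 -0.47440127  0.01      ] [ 0.45408881 -0.47316402  0.01      ]
lid knob [0.48447538 0.14600267 0.055     ]
bottle [ 0.52427118 -0.16287331  0.052     ]
weight [ 0.43905645 -0.30556803  0.026     ]
smallthing near centrif [0.55244368 0.00132223 0.02      ]
mic head [ 0.48207442 -0.0100573   0.2       ]
mic eyep [ 0.37155051 -0.04034634  0.34      ]
rack [0.69369395 0.0187455  0.1       ]
```

Rotor about (0.496, -0.471), spindle about (0.628, 0.026); the red dot is about -78° from the spindle axis. Next I'll move over the rotor.

Emit:
drive_tool(rows=[[0.094,0.025,0.01,0,0,0,0],[0.094,0.025,0.01,0,0,0,0],[0.094,0.025,0.01,0,0,0,0],[0.094,0.025,0.01,0,0,0,0],[0.094,0.025,0.01,0,0,0,0],[0.094,0.025,0.01,0,0,0,0],[0.094,0.025,0.01,0,0,0,0],[0.094,0.025,0.015,0,0,0,0]])

```text
time: 1.15
ee_pos: [0.4822, -0.4729, 0.2272]
orientation: [[-0.898, -0.002, 0.441], [-0.441, -0.001, -0.898], [0.002, -1.0, -0.0]]
ft_force: [0.1, 0.5, 0.3]
grip_width: 1.0
```

```bash
python3 - <<'E'
from h import *
c=snap("wrist","w1");s=manip.state();print(np.round(s["q"],1),np.round(s["ee_pos"],4),np.round(s["orientation"],3).tolist(),s["ft_force"])
t=snap("top");s=snap("side")
crop(s,275,140,90,75,8,"s_cen2");crop(s,180,40,260,195,3,"s_env")
E
```

```text
[ 44.1  29.3  -4.   84.3   2.1  66.6 -23.8] [ 0.4872 -0.4685  0.227 ] [[-0.895, -0.0, 0.446], [-0.446, 0.001, -0.895], [-0.0, -1.0, -0.001]] [ 3.83009112  4.85432295 -0.15459482]
```

View pics/w1.png

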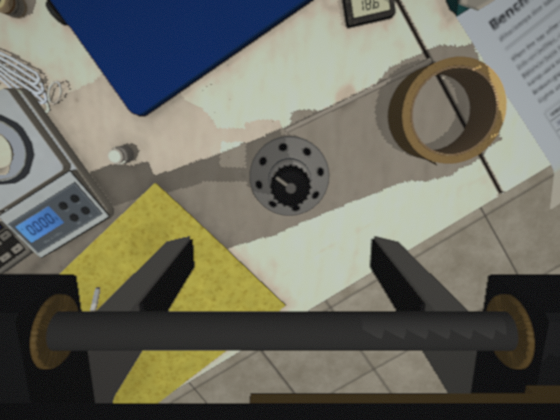

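View pics/s_env.png

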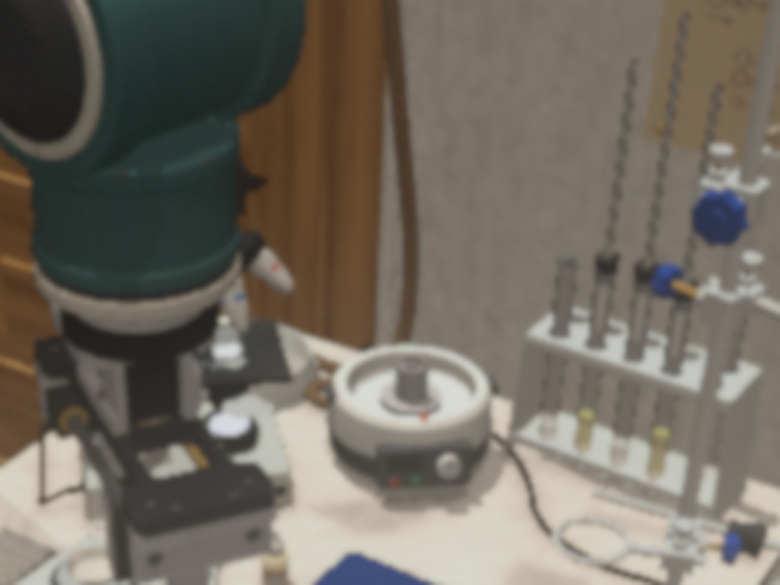

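```bash
python3 - <<'E'
from h import *
c=snap("wrist");crop(c,240,130,100,75,8,"w1z");np.save("w1.npy",c,allow_pickle=True)
t=snap("top");crop(t,170,60,140,150,4,"t_rack")
E
```

```text
(no output)
```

View pics/w1z.png

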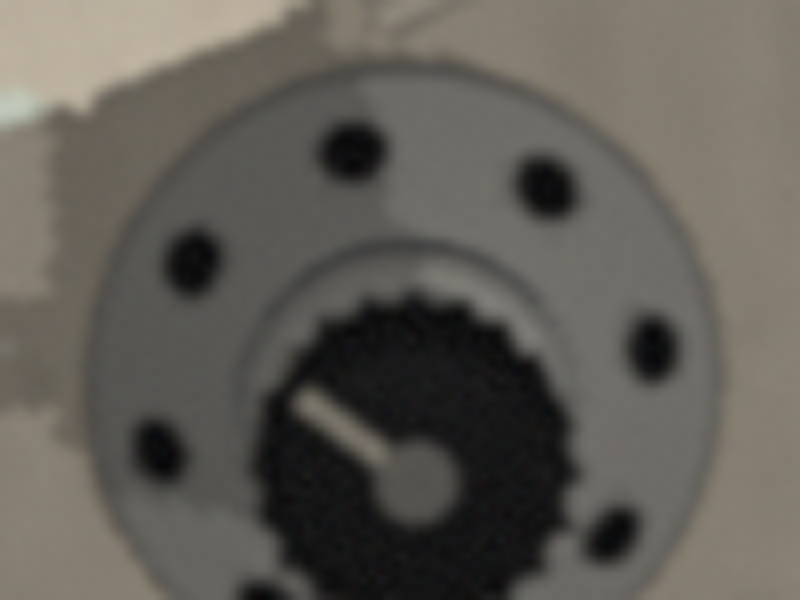

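View pics/t_rack.png

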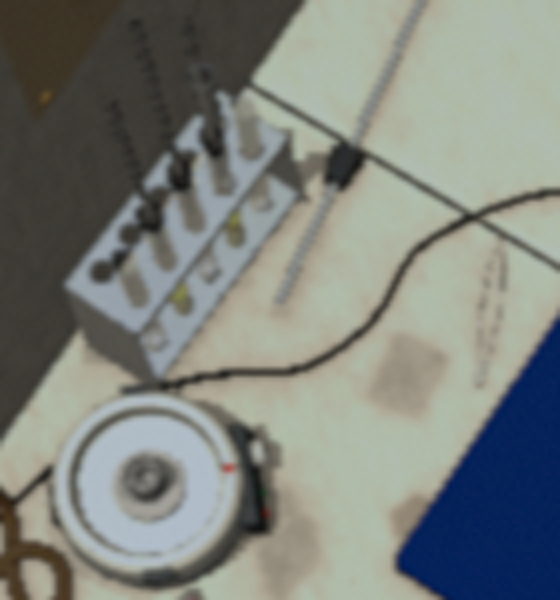

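```bash
python3 - <<'E'
from h import *
c=np.load("w1.npy",allow_pickle=True).item();s=snap("side");t=snap("top")
P=lambda x,y,x0,y0,k:((x+.5)/k-.5+x0,(y+.5)/k-.5+y0)
a=onz(c,*P(417,482,240,130,8),.0785);b=onz(c,*P(300,398,240,130,8),.0785);print("knob",a,b-a,np.linalg.norm(b-a),np.degrees(np.arctan2(*(b-a)[1::-1])))
S=lambda x,y:P(x,y,180,40,3);T=lambda x,y:P(x,y,170,60,4)
for n,p,q in [("stopper1",(565,262),(105,268)),("stop2",(606,265),(150,222)),("cornerA",(525,335),(138,332)),("cornerB",(543,318),(68,287)),("foot front",(518,435),(150,372)),("top rod tip",(632,62),(112,102))]:
    print(n,tri(s,S(*p),t,T(*q)))
E
```

```text
knob [ 0.49544624 -0.47394425  0.0785    ] [0.00264126 0.01554225 0.        ] 0.01576507888622402 80.35527331012112
stopper1 (array([0.74724476, 0.04769344, 0.1762464 ]), np.float64(0.003101432140249479))
stop2 (array([0.77531884, 0.01775939, 0.18929003]), np.float64(0.0034604492246172462))
cornerA (array([0.72167474, 0.03310652, 0.11727168]), np.float64(0.0012213717880286265))
cornerB (array([0.74771503, 0.08397023, 0.10932433]), np.float64(0.016040674801941122))
foot front (array([0.72522162, 0.03948755, 0.01594346]), np.float64(0.0013570832600268503))
top rod tip (array([0.77617707, 0.01564627, 0.35338934]), np.float64(0.0006027070172788236))
```

Emit:
drive_tool(rows=[[0.094,0.0085,-0.004,0,0,0,0],[0.094,0,0,-0.03,0,0,0],[0.094,0,0,-0.03,0,0,0],[0.094,0,0,-0.03,0,0,0],[0.094,0,0,-0.03,0,0,0],[0.094,0,0,-0.025,0,0,0],[0.094,0,0,-0.01,0,0,0],[0.094,0,0,0,0,0,0]])

```text
time: 2.3
ee_pos: [0.4886, -0.4839, 0.069]
orientation: [[-0.901, 0.001, 0.434], [-0.434, -0.005, -0.901], [0.002, -1.0, 0.005]]
ft_force: [-0.5, -0.1, -0.7]
grip_width: 0.998
```

```bash
python3 - <<'E'
from h import *
c=snap("wrist","w2");s=manip.state();print(np.round(s["ee_pos"],4),np.round(s["ft_force"],2))
E
```

```text
[ 0.4888 -0.4842  0.0698] [ 0.19 -0.22  0.12]
```

View pics/w2.png

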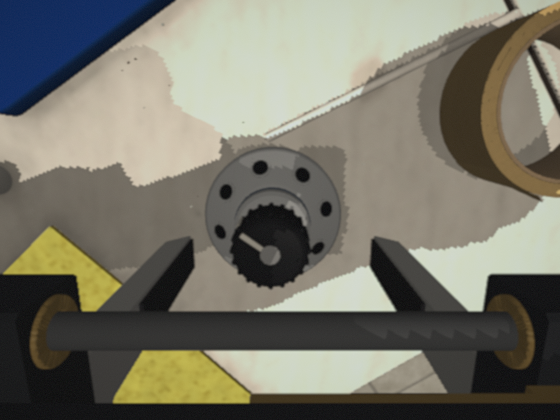

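```bash
python3 - <<'E'
from h import *
c=snap("wrist");s=manip.state();print(np.round(s["ee_pos"],4))
g=cv2.cvtColor(c["color"],cv2.COLOR_RGB2GRAY)
m=((g<45)).astype(np.uint8);m[:190]=0;m[292:]=0;m[:,:215]=0;m[:,:225]=0;m[:,330:]=0
n,l,st,ce=cv2.connectedComponentsWithStats(m);i=1+np.argmax(st[1:,4]);print(st[i],ce[i])
for p in [(270,254),tuple(ce[i])]: print(onz(c,*p,.0785))
a=onz(c,270,254.5,.0785);b=onz(c,240,235,.0785);print(np.degrees(np.arctan2(*(b-a)[1::-1])),np.linalg.norm(b-a))
E
```

```text
[ 0.4893 -0.4844  0.0708]
[ 230  203   93   84 4455] [271.54994388 244.85140292]
[ 0.4954267  -0.47422572  0.0785    ]
[ 0.49960256 -0.47301643  0.0785    ]
80.79476496299225 0.015936218801567828
```

Emit:
drive_tool(rows=[[0.094,0.0062,0.0105,0,0,0,0],[0.03,0,0,0,0,0,0],[0.03,0,0,0,0,0,0],[0.03,0,0,0,0,0,0],[0.03,0,0,0,0,0,0],[0.03,0,0,0,0,0,0],[0.03,0,0,0,0,0,0],[0.03,0,0,0,0,0,0]], force=8)

```text
time: 3.2
ee_pos: [0.498, -0.4744, 0.0758]
orientation: [[-0.901, 0.007, 0.434], [-0.434, -0.011, -0.901], [-0.002, -1.0, 0.013]]
ft_force: [0.2, -0.6, -0.1]
grip_width: 0.444
```

Emit:
drive_tool(rows=[[0.03,0,0,-0.002,0,0,0],[0.03,0,0,-0.001,0,0,0],[0.03,0,0,0,0,0,0],[0.094,0,0,0,0,0,0],[0.094,0,0,0,0,0,0],[0.094,0,0,0,0,0,-8],[0.094,0,0,0,0,0,-8],[0.094,0,0,0,0,0,-8]])

```text
time: 4.0
ee_pos: [0.4975, -0.4748, 0.0728]
orientation: [[-1.0, 0.002, 0.017], [-0.017, -0.013, -1.0], [-0.002, -1.0, 0.013]]
ft_force: [0.4, -0.1, 0.3]
grip_width: 0.768
```

```bash
python3 - <<'E'
from h import *
c=snap("wrist","w3");s=manip.state();print(np.round(s["ee_pos"],4),np.round(s["ft_force"],2),np.round(s["orientation"],3).tolist(),s["grip_width"])
print(np.round(s['q'],1))
E
```

```text
[ 0.4977 -0.4747  0.0728] [-0.34 -0.25  0.83] [[-1.0, 0.002, 0.008], [-0.008, -0.013, -1.0], [-0.002, -1.0, 0.013]] 0.808749208253468
[ 38.9  39.2   2.8  89.6  -1.7  50.7 -47.4]
```

View pics/w3.png

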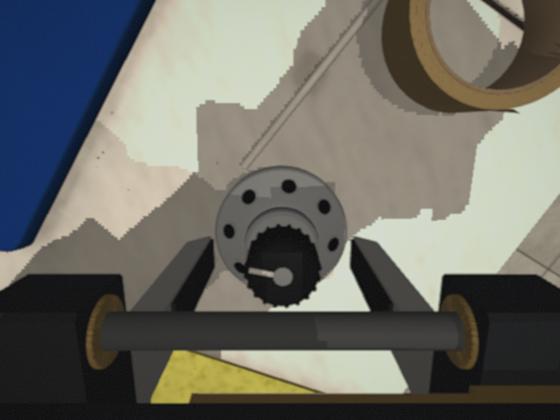

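Emit:
drive_tool(rows=[[0.094,0,0,0,0.7,0,-8],[0.08,0,0,0,0,0,-8],[0.06,0,0,0,0,0,-8],[0.05,0,0,0,0,0,-8],[0.05,0,0,0,0,0,-8],[0.05,0,0,0,0,0,-8],[0.05,0,0,0,0,0,-8],[0.05,0,0,0,0,0,-8]])

```text
time: 4.85
ee_pos: [0.4975, -0.4745, 0.0716]
orientation: [[-0.435, -0.0, -0.9], [0.9, -0.001, -0.435], [-0.0, -1.0, 0.001]]
ft_force: [0.7, -0.1, 0.4]
grip_width: 0.536
```

```bash
python3 - <<'E'
from h import *
c=snap("wrist","w4");s=manip.state();print(np.round(s["ee_pos"],4),np.round(s["ft_force"],2),np.round(s["orientation"],3).tolist(),s["grip_width"])
print(np.round(s['q'],1))
E
```

```text
[ 0.4976 -0.4742  0.0714] [-0.02  0.89 -0.67] [[-0.427, -0.0, -0.904], [0.904, -0.0, -0.427], [-0.0, -1.0, 0.0]] 0.5305496075061393
[  28.7   40.8   18.2   89.5  -15.    52.1 -102.7]
```

View pics/w4.png

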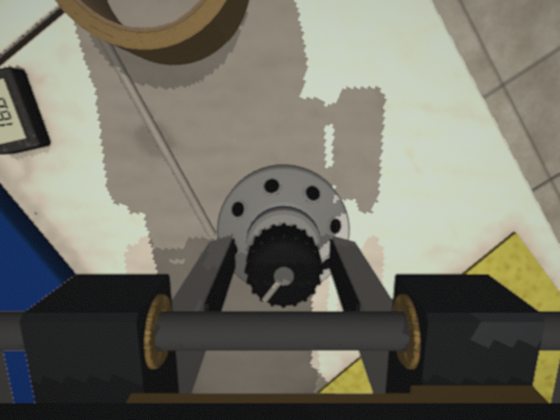

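Emit:
drive_tool(rows=[[0.03,0,0,-0.001,0,0,0],[0.03,0,0,0,0,0,0],[0.03,0,0,0,0,0,0],[0.03,0,0,0,0,0,0],[0.03,0,0,0,0,0,0],[0.03,0,0,0,0,0,0],[0.03,0,0,0,0,0,0],[0.03,0,0,0,0,0,0]], force=30)

```text
time: 5.7
ee_pos: [0.4975, -0.4741, 0.07]
orientation: [[-0.444, -0.001, -0.896], [0.896, 0.0, -0.444], [0.001, -1.0, 0.0]]
ft_force: [0.7, -0.0, -0.2]
grip_width: 0.378
```

```bash
python3 - <<'E'
from h import *
c=snap("wrist","w5");s=manip.state();print(np.round(s["ee_pos"],4),np.round(s["ft_force"],2),np.round(s["orientation"],3).tolist(),s["grip_width"])
crop(c,210,150,140,170,4,"w5z");np.save("w5.npy",c,allow_pickle=True)
E
```

```text
[ 0.4975 -0.4741  0.07  ] [ 0.52  1.18 -0.67] [[-0.444, -0.001, -0.896], [0.896, 0.0, -0.444], [0.001, -1.0, 0.0]] 0.37656007236590555
```

View pics/w5z.png

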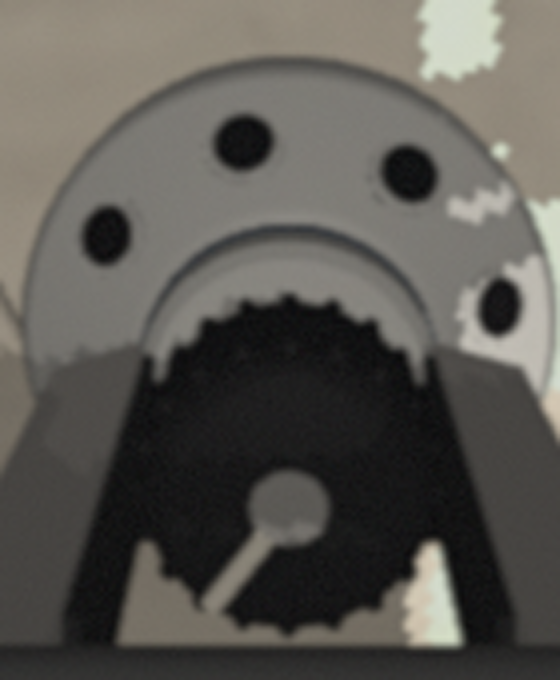

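```bash
python3 - <<'E'
from h import *
c=np.load("w5.npy",allow_pickle=True).item()
P=lambda x,y,x0,y0,k:((x+.5)/k-.5+x0,(y+.5)/k-.5+y0)
a=onz(c,*P(289,507,210,150,4),.0785);b=onz(c,*P(212,606,210,150,4),.0785)
print(a,np.linalg.norm(b-a),np.degrees(np.arctan2(*(b-a)[1::-1])))
# microscope triangulation
s=snap("side");t=snap("top")
crop(s,180,60,110,165,4,"s_mic")
E
```

```text
[ 0.49667495 -0.47356448  0.0785    ] 0.015133480859186602 80.4829935093748
```

Emit:
drive_tool(rows=[[0.03,0,0,0.01,0,0,0],[0.03,0,0,0.01,0,0,0],[0.03,0,0,0.01,0,0,0],[0.03,0,0,0.02,0,0,0],[0.03,0,0,0.03,0,0,0],[0.03,0,0,0.03,0,0,0],[0.03,0,0,0.03,0,0,0],[0.03,0,0,0.03,0,0,0]])

```text
time: 6.65
ee_pos: [0.4945, -0.4718, 0.2463]
orientation: [[-0.443, -0.007, -0.897], [0.897, 0.005, -0.443], [0.007, -1.0, 0.004]]
ft_force: [0.2, 0.2, -4.3]
grip_width: 0.376
```

```bash
python3 - <<'E'
from h import *
c=snap("wrist","w6");s=manip.state();print(np.round(s["ee_pos"],4),np.round(s["ft_force"],2),np.round(s["orientation"],3).tolist(),s["grip_width"])
c=snap("side","s6")
print(np.round(s['q'],1))
E
```

```text
[ 0.4956 -0.4732  0.2521] [ 1.18 -1.29 -3.41] [[-0.443, -0.002, -0.897], [0.897, 0.001, -0.443], [0.001, -1.0, 0.002]] 0.3811050229080391
[  27.    30.4   21.1   81.8  -11.1   70.  -104.5]
```

View pics/s6.png

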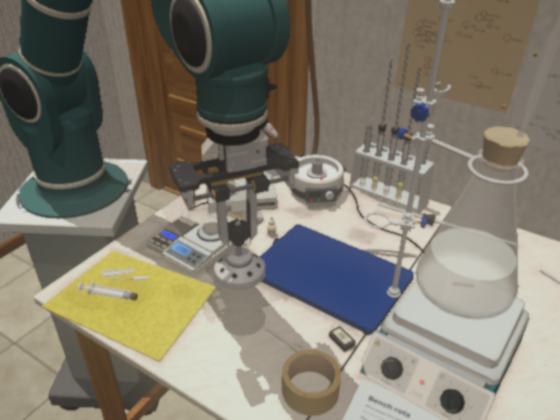

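View pics/s_mic.png

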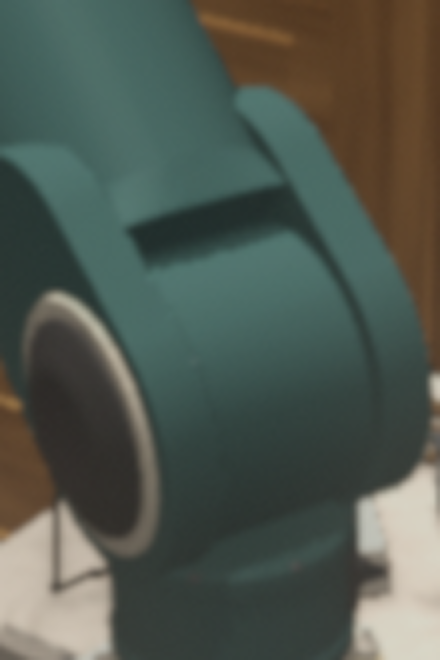

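```bash
python3 - <<'E'
from h import *
a=cv2.imread("pics/side0.png");cv2.imwrite("pics/s_mic0.png",cv2.resize(a[55:215,180:330],None,fx=5,fy=5,interpolation=cv2.INTER_CUBIC)[:600*2][:800])
a=cv2.imread("pics/top0.png");cv2.imwrite("pics/t_mic0.png",cv2.resize(a[195:295,180:265],None,fx=6,fy=6,interpolation=cv2.INTER_CUBIC))
E
```

```text
(no output)
```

View pics/s_mic0.png

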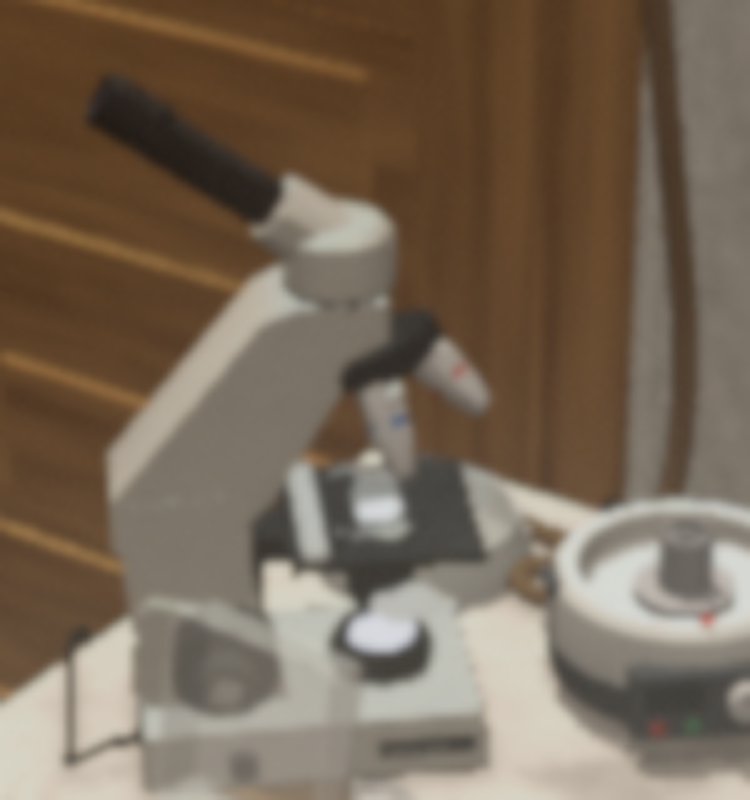

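View pics/t_mic0.png

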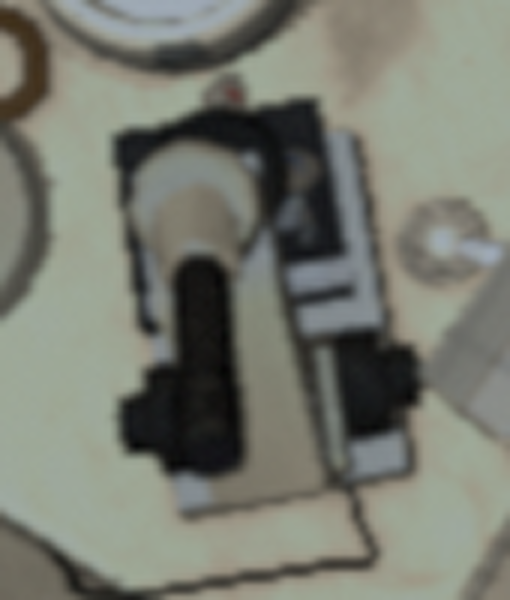

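```bash
python3 - <<'E'
from h import *
s=snap("side");t=snap("top")
for n,p,q in [("objtip",(480,400),(228,85)),("head",(345,222),(195,185)),("eyep",(105,95),(210,455))]:
    print(n,tri(s,(p[0]/5+180,p[1]/5+55),t,(q[0]/6+180,q[1]/6+195)))
E
```

```text
objtip (array([ 0.52723444, -0.02298848,  0.18342931]), np.float64(0.005375145273818162))
head (array([ 0.46918894, -0.02409706,  0.27119024]), np.float64(4.279173951535719e-05))
eyep (array([ 0.36662452, -0.04284038,  0.33415969]), np.float64(0.00519304257323294))
```

Emit:
drive_tool(rows=[[0.03,0.008,0.021,0,0,0,7],[0.03,0.008,0.021,0,0,0,7],[0.03,0.008,0.021,0,0,0,7],[0.03,0.008,0.021,0,0,0,7],[0.03,0.008,0.021,0,0,0,7],[0.03,0.008,0.021,0,0,0,7],[0.03,0.008,0.021,0,0,0,7],[0.03,0.008,0.021,0,0,0,7]])

```text
time: 7.65
ee_pos: [0.5528, -0.2966, 0.2298]
orientation: [[-0.994, -0.028, -0.103], [0.103, -0.003, -0.995], [0.028, -1.0, 0.006]]
ft_force: [0.4, -0.9, -3.7]
grip_width: 0.375
```

Emit:
drive_tool(rows=[[0.03,0.008,0.021,0,0,0,7],[0.03,0.008,0.021,0,0,0,7],[0.03,0.006,0.021,0,0,0,7],[0.03,0.006,0.021,0,0,0,7],[0.03,0.006,0.021,0,0,0,7],[0.03,0.006,0.021,0,0,0,7],[0.03,0.004,0.021,0,0,0,7],[0.03,0.004,0.021,0,0,0,7]])

```text
time: 8.45
ee_pos: [0.5956, -0.1182, 0.2152]
orientation: [[-0.606, -0.035, 0.795], [-0.794, -0.028, -0.607], [0.043, -0.999, -0.01]]
ft_force: [0.8, 0.0, -4.2]
grip_width: 0.379
```

Emit:
drive_tool(rows=[[0.03,0.004,0.018,0.007,0.3,-0.5,6.5],[0.03,0.004,0.018,0.007,0.3,-0.5,6.5],[0.03,0.004,0.018,0.006,0.3,-0.5,6.5],[0.03,0.004,0.018,0.006,0.3,-0.5,6.5],[0.03,0.004,0.018,0.004,0.2,-0.3,6.5],[0.03,0.004,0.018,0.004,0.2,-0.3,6.5],[0.03,0.004,0.018,0.004,0,0,6.5],[0.03,0.004,0.018,0,0,0,6.5]])

```text
time: 9.25
ee_pos: [0.621, 0.034, 0.2402]
orientation: [[0.294, 0.002, 0.956], [-0.956, -0.001, 0.294], [0.002, -1.0, 0.002]]
ft_force: [0.8, -0.1, -3.9]
grip_width: 0.376
```

```bash
cat >> h.py <<'E'
def st():
    s=manip.state();R=np.array(s["orientation"]);y=R[:,1];t=np.degrees(np.cross(y,[0,0,-1]))
    yaw=np.degrees(np.arctan2(R[1,2],R[0,2]))
    print("t",round(s["time"],2),"pos",np.round(s["ee_pos"],4),"yaw",round(yaw,1),"line",round(yaw-126,1),"tiltfix",np.round(t[:2],2),"F",np.round(s["ft_force"],1),"M",np.round(s["moment"],2),"g",round(s["grip_width"]*94,1),"q7",round(s["q"][6],1))
    return s
E
python3 - <<'E'
from h import *
st();t=snap("top");s=snap("side");snap("wrist","w7");st()
crop(t,170,125,100,100,6,"t7");crop(s,255,80,120,130,5,"s7")
E
```

```text
t 9.25 pos [0.621  0.034  0.2402] yaw 17.1 line -108.9 tiltfix [0.07 0.12] F [ 0.8 -0.1 -3.9] M [-0.09 -0.09 -0.07] g 35.3 q7 3.6
t 9.4 pos [0.6208 0.0344 0.2396] yaw 16.9 line -109.1 tiltfix [0.04 0.08] F [ 0.3 -0.7 -4.2] M [-0.13 -0.13 -0.03] g 35.6 q7 3.4
```

View pics/t7.png

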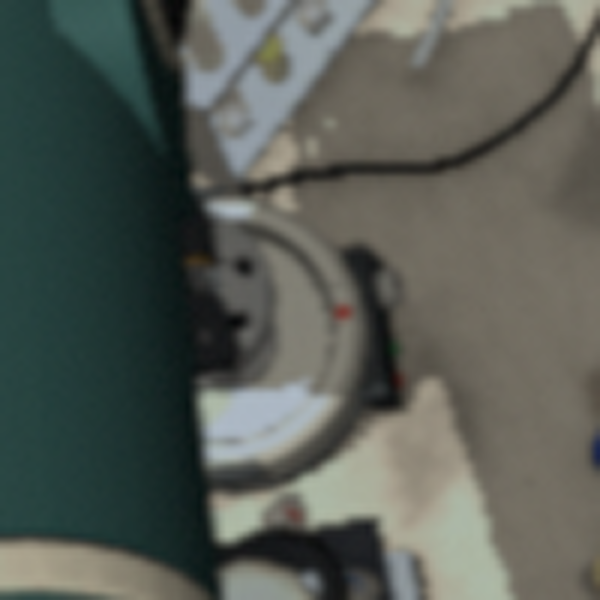

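View pics/s7.png

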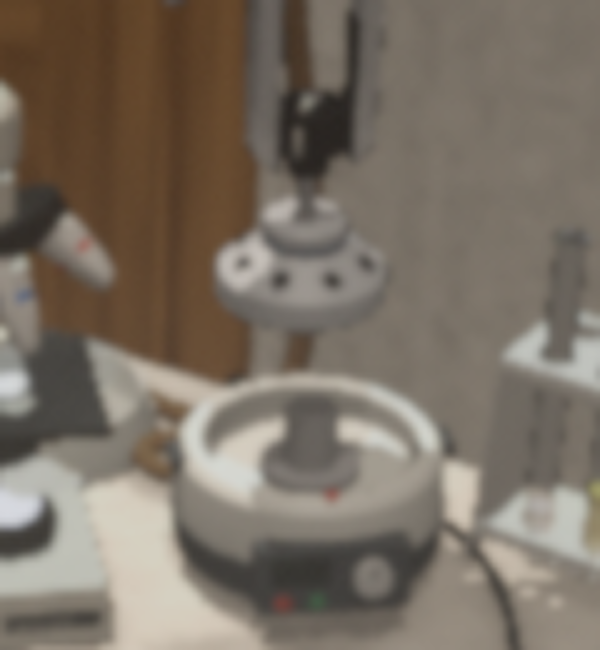

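View pics/w7.png

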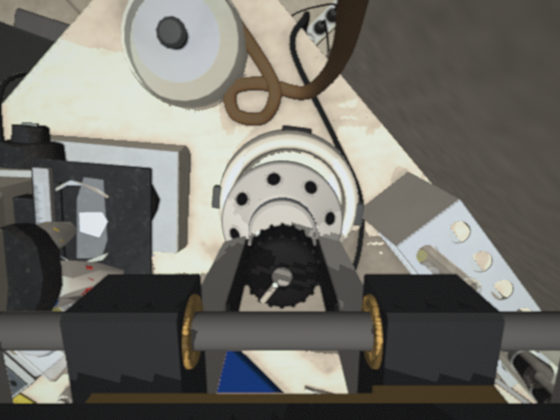

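```bash
python3 - <<'E'
from h import *
w=snap("wrist");s=snap("side");t=snap("top");ss=st()
np.save("v7.npy",dict(w=w,s=s,t=t,p=ss["ee_pos"]),allow_pickle=True)
crop(w,200,110,180,150,4,"w7z");crop(s,290,110,60,70,9,"s7z");crop(s,285,150,75,60,9,"s7y")
print(proj(s,[*ss["ee_pos"][:2],ss["ee_pos"][2]-.093+.042]),proj(s,[.628,.025,.09]))
E
```

```text
t 9.55 pos [0.6212 0.0323 0.2405] yaw 16.7 line -109.3 tiltfix [0.1  0.16] F [ 0.7 -0.2 -4.2] M [ 0.01 -0.09 -0.06] g 35.8 q7 3.4
[315.46868986 123.50360826] [316.31930763 161.26255314]
```

View pics/w7z.png

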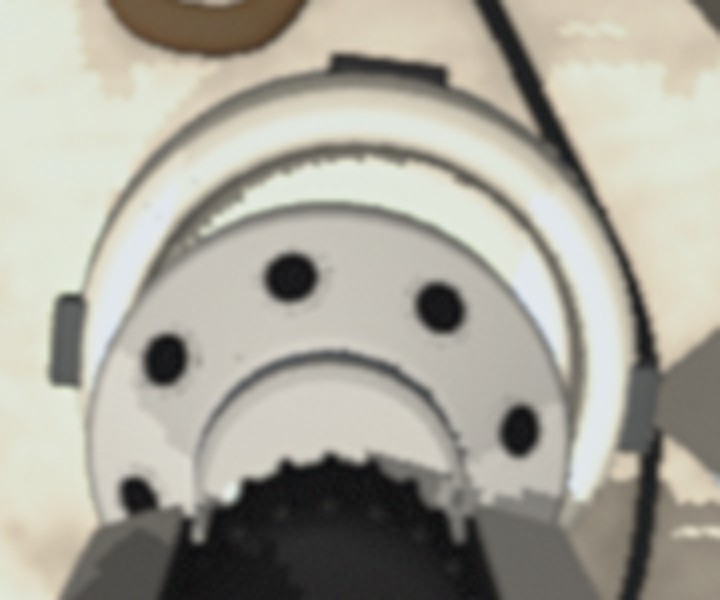

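View pics/s7z.png

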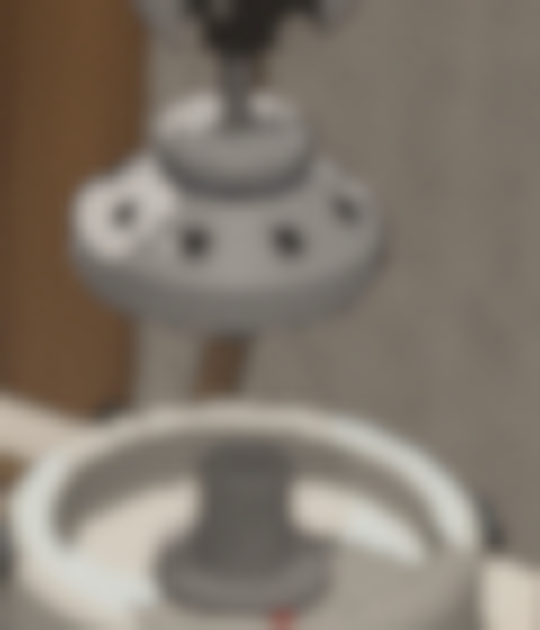

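View pics/s7y.png

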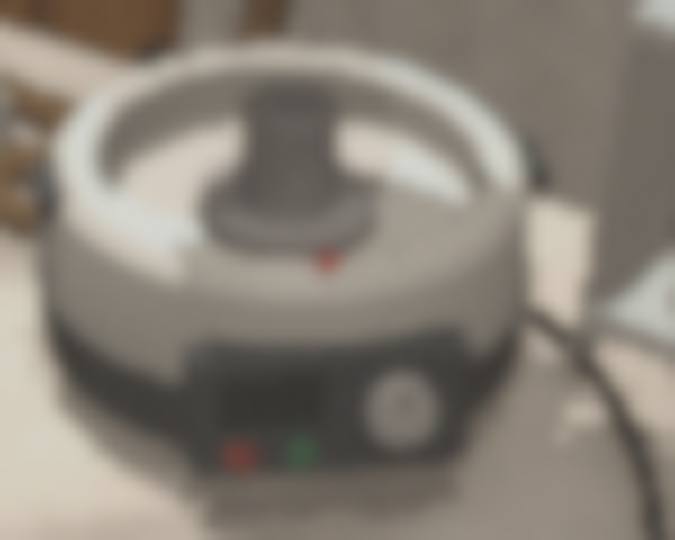

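```bash
python3 - <<'E'
from h import *
from scipy.optimize import least_squares as L
v=np.load("v7.npy",allow_pickle=True).item();c=v["w"]
P=lambda x,y,x0,y0,k:((x+.5)/k-.5+x0,(y+.5)/k-.5+y0)
def fit(pts,z,r=None):
    q=np.array([onz(c,*P(*p,200,110,4),z)[:2] for p in pts])
    f=lambda a:np.hypot(*(q-a[:2]).T)-(a[2] if r is None else r)
    o=L(f,[*q.mean(0),.05]);return np.round(o.x,4),np.round(f(o.x)*1000,1)
inn=[(345,146),(420,158),(500,205),(555,280),(577,370)]
print("inner",fit(inn,.072),fit(inn,.072,.053))
out=[(90,300),(120,215),(180,140),(240,103),(300,82),(470,93),(540,140),(595,210),(628,300),]
print("outer",fit(out,.072),fit(out,.072,.07))
print("outer.068",fit(out,.066))
hub=[(200,450),(230,390),(270,362),(325,352),(390,365),(440,410),(462,460)]
print("TCP",v["p"],"hub",fit(hub,v["p"][2]-.093+.042,.021))
d=[(90,440),(105,350),(140,290),(210,235),(330,204),(440,232),(510,290),(550,350),(570,420)]
for z in(.005,.01,.015): print("disk",fit(d,v["p"][2]-.093+z),fit(d,v["p"][2]-.093+z,.042))
E
```

```text
inner (array([0.6253, 0.0278, 0.0552]), array([-0.1,  0.1,  0. , -0.2,  0.1])) (array([0.6264, 0.0301, 0.05  ]), array([ 0.3,  0.1, -0.3, -0.3,  0.5]))
outer (array([0.6271, 0.0364, 0.0634]), array([ 0.2, -0. ,  0.1, -0.3, -0.3,  0.7,  0.1, -0.4,  0. ])) (array([0.6295, 0.028 , 0.05  ]), array([-4.3, -1.9,  0.4,  1. ,  1.5,  2.2,  0.4, -2. , -4.3]))
outer.068 (array([0.6275, 0.0352, 0.0646]), array([ 0.2, -0. ,  0.1, -0.3, -0.3,  0.7,  0.1, -0.4,  0. ]))
TCP [0.62119979 0.03229793 0.24053323] hub (array([0.619 , 0.0378, 0.05  ]), array([-0.7,  0.1,  0.3, -0. ,  0.1, -0.3, -0.3]))
disk (array([0.6201, 0.0341, 0.0428]), array([-0.3,  0.1,  0.3, -0. ,  0.2, -0. , -0.5, -0.1,  0.5])) (array([0.6198, 0.0351, 0.05  ]), array([ 0.4,  0.4,  0.4, -0.1, -0.1, -0.2, -0.4,  0.3,  1.2]))
disk (array([0.6197, 0.0354, 0.0419]), array([-0.3,  0.1,  0.3, -0. ,  0.2, -0. , -0.5, -0.1,  0.5])) (array([0.6198, 0.0353, 0.05  ]), array([-0.4,  0. ,  0.3,  0. ,  0.2, -0. , -0.5, -0.1,  0.4]))
disk (array([0.6193, 0.0368, 0.041 ]), array([-0.3,  0.1,  0.3, -0. ,  0.2, -0. , -0.5, -0.1,  0.4])) (array([0.6197, 0.0355, 0.05  ]), array([-1.2, -0.3,  0.2,  0.2,  0.5,  0.1, -0.6, -0.5, -0.4]))
```

Emit:
drive_tool(rows=[[0.03,0.004,-0.004,0,0,0,0],[0.03,0.003,-0.004,-0.01,0,0,0],[0.03,0,0,-0.015,0,0,0],[0.03,0,0,-0.012,0,0,0],[0.03,0,0,-0.008,0,0,0],[0.03,0,0,0,0,0,0],[0.03,0,0,0,0,0,0],[0.03,0,0,0,0,0,0]])

```text
time: 10.35
ee_pos: [0.6276, 0.0212, 0.1894]
orientation: [[0.282, -0.0, 0.959], [-0.959, -0.003, 0.282], [0.002, -1.0, -0.001]]
ft_force: [0.3, -0.3, -3.3]
grip_width: 0.377
```

```bash
python3 - <<'E'
from h import *
st();s=snap("side");st();w=snap("wrist");ss=st()
np.save("v8.npy",dict(w=w,s=s,p=ss["ee_pos"]),allow_pickle=True)
crop(w,200,110,180,150,4,"w8z");crop(s,280,120,80,75,8,"s8z")
p=ss["ee_pos"];print([proj(s,[*p[:2],p[2]-.093+z]) for z in (.042,.01,0)],proj(s,[.628,.0245,.09]))
E
```

```text
t 10.35 pos [0.6276 0.0212 0.1894] yaw 16.4 line -109.6 tiltfix [ 0.15 -0.02] F [ 0.3 -0.3 -3.3] M [-0.01 -0.11 -0.04] g 35.4 q7 3.2
t 10.4 pos [0.6277 0.0213 0.1895] yaw 16.4 line -109.6 tiltfix [ 0.15 -0.01] F [-0.4  0.5 -2.5] M [ 0.   -0.08 -0.02] g 35.4 q7 3.2
t 10.45 pos [0.6277 0.0212 0.1896] yaw 16.4 line -109.6 tiltfix [0.15 0.  ] F [-0.2  0.5 -4.5] M [ 0.01 -0.08  0.01] g 35.4 q7 3.2
[array([317.16550069, 144.67187106]), array([316.53093904, 156.17945721]), array([316.33634645, 159.70833563])] [316.31944078 161.36318322]
```

View pics/s8z.png

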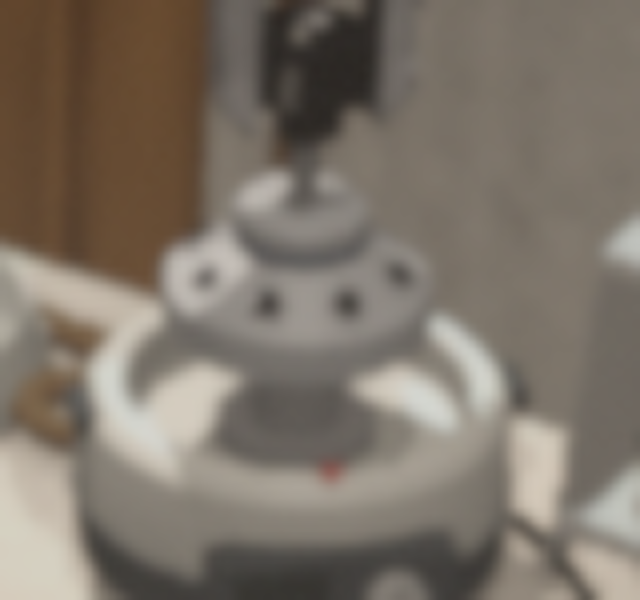

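View pics/w8z.png

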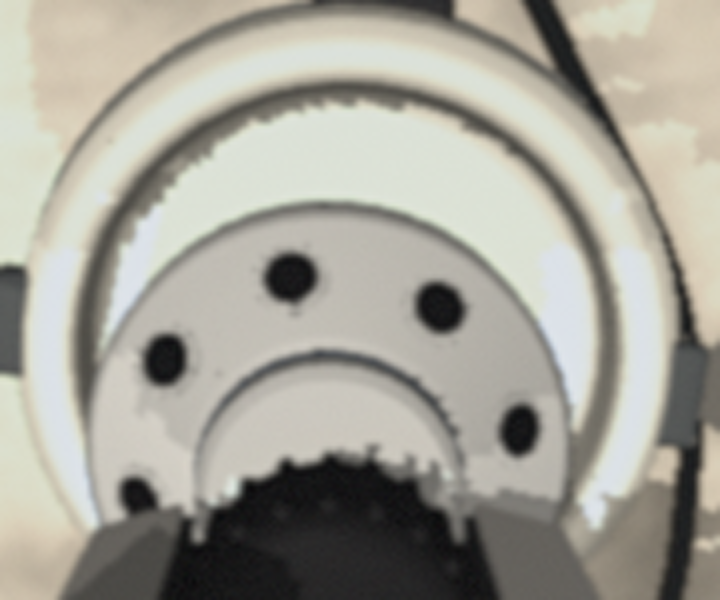

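```bash
python3 - <<'E'
from h import *
from scipy.optimize import least_squares as L
v=np.load("v8.npy",allow_pickle=True).item();c=v["w"]
P=lambda x,y,x0,y0,k:((x+.5)/k-.5+x0,(y+.5)/k-.5+y0)
def fit(pts,z,r=None):
    q=np.array([onz(c,*P(*p,200,110,4),z)[:2] for p in pts])
    f=lambda a:np.hypot(*(q-a[:2]).T)-(a[2] if r is None else r)
    o=L(f,[*q.mean(0),.05]);return np.round(o.x,4),np.round(f(o.x)*1000,1)
inn=[(78,340),(95,260),(135,185),(200,125),(270,92),(345,81),(430,92),(510,135),(570,200),(605,280),(610,340)]
print("inner",fit(inn,.072),fit(inn,.072,.053),fit(inn,.069,.053))
out=[(22,340),(45,220),(100,120),(180,48),(240,18),(500,30),(580,95),(640,190),(670,300)]
print("outer",fit(out,.072),fit(out,.066),fit(out,.066,.07))
d=[(90,440),(105,350),(140,290),(210,235),(330,204),(440,232),(510,290),(550,350),(570,420)]
print(v["p"])
for z in(.008,.01,.012): print("disk",fit(d,v["p"][2]-.093+z),fit(d,v["p"][2]-.093+z,.042))
E
```

```text
inner (array([0.6273, 0.0319, 0.0524]), array([ 0.5, -0.2, -0.2, -0.2, -0. , -0.1,  0.3,  0.1,  0. ,  0.1, -0.3])) (array([0.6274, 0.0312, 0.05  ]), array([-0.1, -0.6, -0.3, -0.1,  0.1,  0.1,  0.5,  0.1, -0.1, -0.2, -0.8])) (array([0.6275, 0.0313, 0.05  ]), array([ 0.4, -0.2, -0.2, -0.2, -0. , -0.1,  0.3,  0.1,  0. ,  0.1, -0.3]))
outer (array([0.6266, 0.0356, 0.0634]), array([ 0.9, -0.6, -0.6, -0.2,  0.1,  1.1,  0.1, -0.7, -0.1])) (array([0.627 , 0.0345, 0.0648]), array([ 0.9, -0.6, -0.6, -0.2,  0.1,  1.1,  0.1, -0.7, -0.1])) (array([0.6293, 0.0278, 0.05  ]), array([-3.8, -2.8, -0.7,  1. ,  1.7,  2.2, -0. , -2.7, -4.4]))
[0.62772304 0.02121581 0.18960505]
disk (array([0.6267, 0.0214, 0.0424]), array([-0.3,  0.1,  0.3, -0. ,  0.2, -0. , -0.5, -0.1,  0.5])) (array([0.6266, 0.0219, 0.05  ]), array([ 0.1,  0.3,  0.3, -0.1,  0. , -0.1, -0.4,  0.1,  0.8]))
disk (array([0.6266, 0.0219, 0.0421]), array([-0.3,  0.1,  0.3, -0. ,  0.2, -0. , -0.5, -0.1,  0.4])) (array([0.6265, 0.022 , 0.05  ]), array([-0.3,  0.1,  0.3, -0. ,  0.1, -0. , -0.5, -0.1,  0.5]))
disk (array([0.6264, 0.0225, 0.0417]), array([-0.3,  0.1,  0.3, -0. ,  0.2, -0. , -0.5, -0.1,  0.4])) (array([0.6265, 0.0221, 0.05  ]), array([-0.6, -0.1,  0.3,  0. ,  0.3,  0. , -0.5, -0.2,  0.2]))
```

Emit:
drive_tool(rows=[[0.03,0.001,0.004,0,0,0,0],[0.03,0,0.0045,0,0,0,0],[0.03,0,0,0,0,0,0],[0.03,0,0,0,0,0,0],[0.03,0,0,0,0,0,0],[0.03,0,0,0,0,0,0],[0.03,0,0,0,0,0,0],[0.03,0,0,0,0,0,0]])

```text
time: 11.25
ee_pos: [0.6293, 0.0308, 0.1908]
orientation: [[0.282, 0.002, 0.959], [-0.959, -0.003, 0.282], [0.003, -1.0, 0.001]]
ft_force: [-0.3, -0.4, -4.1]
grip_width: 0.376
```

```bash
python3 - <<'E'
from h import *
st();s=snap("side");st();w=snap("wrist");ss=st()
np.save("v9.npy",dict(w=w,s=s,p=ss["ee_pos"]),allow_pickle=True)
crop(w,200,110,180,150,4,"w9z");crop(s,280,120,80,75,8,"s9z")
E
```

```text
t 11.25 pos [0.6293 0.0308 0.1908] yaw 16.4 line -109.6 tiltfix [0.15 0.11] F [-0.3 -0.4 -4.1] M [-0.07 -0.07 -0.05] g 35.3 q7 2.3
t 11.3 pos [0.6293 0.0308 0.1908] yaw 16.4 line -109.6 tiltfix [0.15 0.11] F [ 0.4  0.1 -3.9] M [ 0.   -0.07  0.01] g 35.3 q7 2.3
t 11.35 pos [0.6293 0.0308 0.1908] yaw 16.4 line -109.6 tiltfix [0.15 0.11] F [-0.2 -0.1 -3.4] M [-0.05 -0.16  0.  ] g 35.5 q7 2.3
```

View pics/s9z.png

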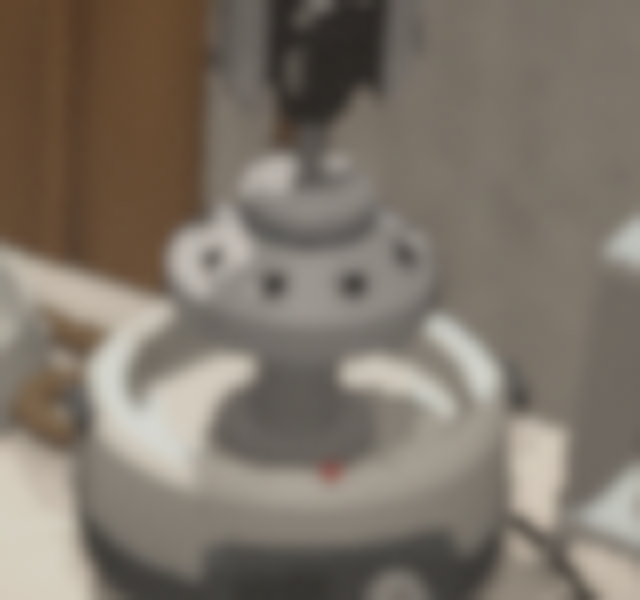

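View pics/w9z.png

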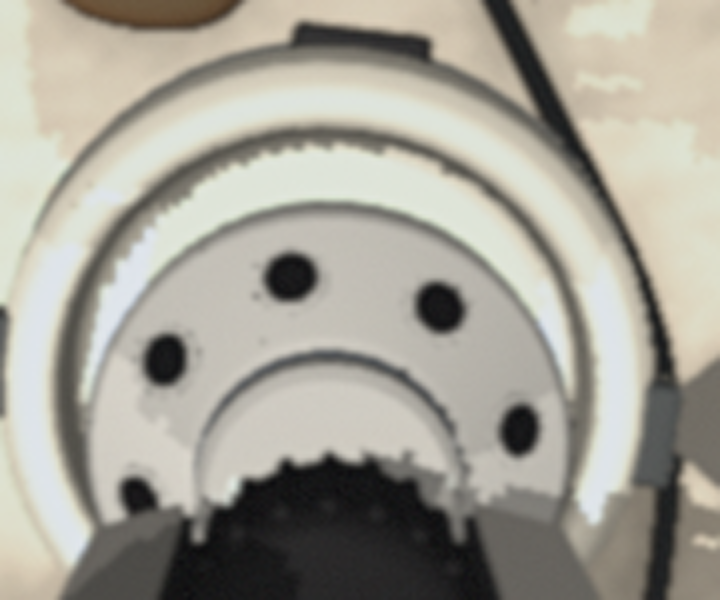

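```bash
python3 - <<'E'
from h import *
from scipy.optimize import least_squares as L
v=np.load("v9.npy",allow_pickle=True).item();c=v["w"]
P=lambda x,y,x0,y0,k:((x+.5)/k-.5+x0,(y+.5)/k-.5+y0)
def fit(pts,z,r=None):
    q=np.array([onz(c,*P(*p,200,110,4),z)[:2] for p in pts])
    f=lambda a:np.hypot(*(q-a[:2]).T)-(a[2] if r is None else r)
    o=L(f,[*q.mean(0),.05]);return np.round(o.x,4),np.round(f(o.x)*1000,1)
inn=[(60,370),(75,310),(105,245),(160,183),(230,142),(310,127),(390,135),(470,172),(535,235),(575,315),(582,370)]
print("inner",fit(inn,.072),fit(inn,.072,.053),fit(inn,.069,.053))
d=[(90,440),(105,350),(140,290),(210,235),(330,204),(440,232),(510,290),(550,350),(570,420)]
for z in(.01,): print("disk",fit(d,v["p"][2]-.093+z),fit(d,v["p"][2]-.093+z,.042))
E
```

```text
inner (array([0.627 , 0.0323, 0.0519]), array([ 0.6, -0.4, -0.4, -0.1,  0.3,  0.1,  0.1, -0.1, -0.1,  0.2, -0.1])) (array([0.6274, 0.031 , 0.05  ]), array([-0.4, -1. , -0.6, -0. ,  0.5,  0.4,  0.4,  0. , -0.3, -0.5, -1.1])) (array([0.6274, 0.031 , 0.05  ]), array([ 0.1, -0.7, -0.5, -0. ,  0.4,  0.2,  0.3, -0. , -0.2, -0.2, -0.6]))
disk (array([0.6283, 0.0314, 0.0421]), array([-0.3,  0.1,  0.3, -0. ,  0.2, -0. , -0.5, -0.1,  0.5])) (array([0.6283, 0.0315, 0.05  ]), array([-0.3,  0.1,  0.3, -0. ,  0.1, -0.1, -0.5, -0.1,  0.5]))
```

Emit:
drive_tool(rows=[[0.03,0,0,-0.003,0,0,0],[0.03,0,0,-0.003,0,0,0],[0.03,0,0,-0.002,0,0,0],[0.03,0,0,-0.002,0,0,0],[0.03,0,0,-0.002,0,0,0],[0.03,0,0,0,0,0,0],[0.03,0,0,0,0,0,0],[0.03,0,0,0,0,0,0]])

```text
time: 12.15
ee_pos: [0.6291, 0.0305, 0.1773]
orientation: [[0.282, 0.001, 0.959], [-0.959, -0.003, 0.282], [0.003, -1.0, 0.0]]
ft_force: [-0.3, -0.3, -3.5]
grip_width: 0.377
```

```bash
python3 - <<'E'
from h import *
st();w=snap("wrist");st();s=snap("side");st()
crop(s,280,120,80,75,8,"s10z")
E
```

```text
t 12.15 pos [0.6291 0.0305 0.1773] yaw 16.4 line -109.6 tiltfix [0.16 0.07] F [-0.3 -0.3 -3.5] M [-0.11 -0.07 -0.04] g 35.4 q7 2.0
t 12.2 pos [0.6292 0.0305 0.1773] yaw 16.4 line -109.6 tiltfix [0.16 0.08] F [-0.4 -0.9 -4.2] M [-0.09 -0.   -0.01] g 35.4 q7 2.0
t 12.25 pos [0.6291 0.0305 0.1774] yaw 16.4 line -109.6 tiltfix [0.16 0.07] F [-0.2  0.9 -2.7] M [-0.14 -0.12  0.03] g 35.2 q7 2.0
```

View pics/s10z.png

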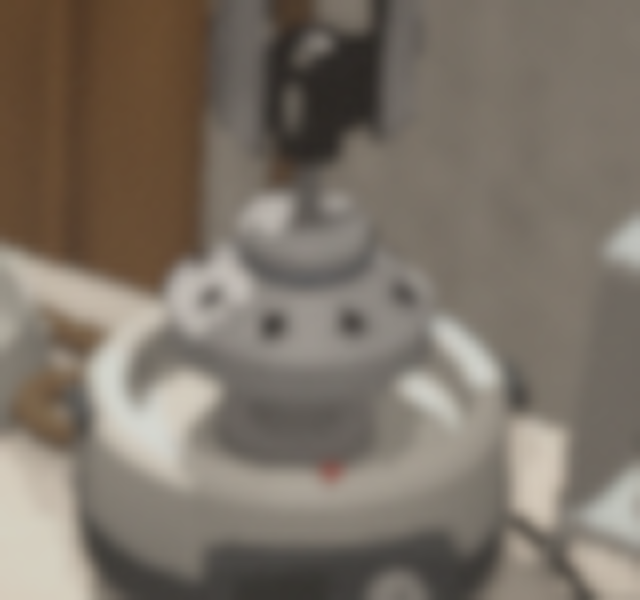

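Emit:
drive_tool(rows=[[0.03,0,0,-0.003,0,0,0],[0.03,0,0,-0.003,0,0,0],[0.03,0,0,-0.003,0,0,0],[0.03,0,0,-0.003,0,0,0],[0.03,0,0,-0.003,0,0,0],[0.03,0,0,-0.003,0,0,0],[0.03,0,0,-0.002,0,0,0],[0.03,0,0,0,0,0,0]])

```text
time: 13.05
ee_pos: [0.629, 0.0304, 0.1553]
orientation: [[0.282, 0.001, 0.959], [-0.959, -0.003, 0.282], [0.003, -1.0, 0.0]]
ft_force: [-0.1, -0.8, -3.7]
grip_width: 0.379
```

```bash
python3 - <<'E'
from h import *
st();w=snap("wrist");st();s=snap("side");st()
crop(s,280,120,80,75,8,"s11z")
E
```

```text
t 13.05 pos [0.629  0.0304 0.1553] yaw 16.4 line -109.6 tiltfix [0.17 0.06] F [-0.1 -0.8 -3.7] M [-0.17 -0.   -0.  ] g 35.6 q7 1.6
t 13.1 pos [0.6291 0.0304 0.1555] yaw 16.4 line -109.6 tiltfix [0.17 0.06] F [ 1.  -0.5 -3.9] M [-0.19 -0.03  0.01] g 35.8 q7 1.6
t 13.15 pos [0.6291 0.0305 0.1556] yaw 16.4 line -109.6 tiltfix [0.17 0.07] F [ 0.5 -1.  -4.2] M [-0.12 -0.06 -0.01] g 35.3 q7 1.6
```

View pics/s11z.png

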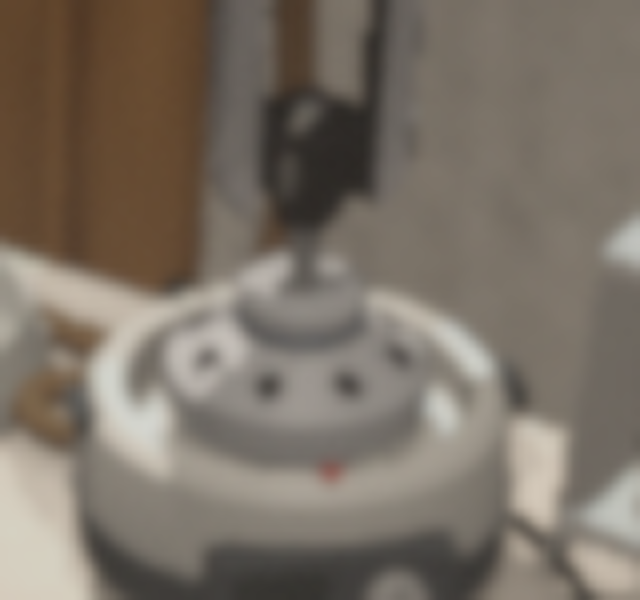

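Emit:
drive_tool(rows=[[0.03,0,0,-0.001,0,0,0],[0.03,0,0,-0.001,0,0,0],[0.03,0,0,-0.001,0,0,0],[0.03,0,0,-0.001,0,0,0],[0.03,0,0,-0.001,0,0,0],[0.03,0,0,-0.001,0,0,0],[0.03,0,0,-0.0005,0,0,0],[0.03,0,0,0,0,0,0]])

```text
time: 13.95
ee_pos: [0.6294, 0.0302, 0.1495]
orientation: [[0.282, 0.002, 0.96], [-0.96, -0.003, 0.282], [0.004, -1.0, 0.001]]
ft_force: [-1.5, -0.8, -0.3]
grip_width: 0.378
```

```bash
python3 - <<'E'
from h import *
st();w=snap("wrist");st();w=snap("wrist");st()
E
```

```text
t 13.95 pos [0.6294 0.0302 0.1495] yaw 16.4 line -109.6 tiltfix [0.19 0.13] F [-1.5 -0.8 -0.3] M [-0.32  0.34 -0.  ] g 35.5 q7 1.4
t 14.0 pos [0.6295 0.0302 0.1495] yaw 16.4 line -109.6 tiltfix [0.19 0.14] F [-1.3 -1.   0.8] M [-0.27  0.36  0.01] g 35.3 q7 1.4
t 14.05 pos [0.6295 0.0302 0.1495] yaw 16.4 line -109.6 tiltfix [0.19 0.14] F [ 0.1 -0.5 -0.7] M [-0.29  0.3  -0.02] g 35.3 q7 1.4
```

Emit:
drive_tool(rows=[[0.03,0,0,-0.001,0,0,0],[0.03,0,0,-0.001,0,0,0],[0.03,0,0,-0.0005,0,0,0],[0.03,0,0,-0.0005,0,0,0],[0.03,0,0,0,0,0,0],[0.03,0,0,0,0,0,0],[0.03,0,0,0,0,0,0],[0.03,0,0,0,0,0,0]])

```text
time: 14.85
ee_pos: [0.6295, 0.0302, 0.1468]
orientation: [[0.282, 0.003, 0.959], [-0.959, -0.003, 0.282], [0.004, -1.0, 0.002]]
ft_force: [-1.5, -0.8, 1.5]
grip_width: 0.379
```

```bash
python3 - <<'E'
from h import *
st();w=snap("wrist","w12");s=snap("side");p=st()["ee_pos"]
crop(s,280,120,80,75,8,"s12z")
for z in(.1,.104): print(proj(s,[.6295,.0302,z]))
E
```

```text
t 14.85 pos [0.6295 0.0302 0.1468] yaw 16.4 line -109.6 tiltfix [0.2  0.15] F [-1.5 -0.8  1.5] M [-0.3   0.49 -0.01] g 35.6 q7 1.3
t 14.95 pos [0.6295 0.0302 0.1468] yaw 16.4 line -109.6 tiltfix [0.2  0.15] F [-2.7 -0.3  1. ] M [-0.29  0.5   0.03] g 35.3 q7 1.3
[317.11434341 156.74261532]
[317.19304662 155.33515621]
```

View pics/s12z.png

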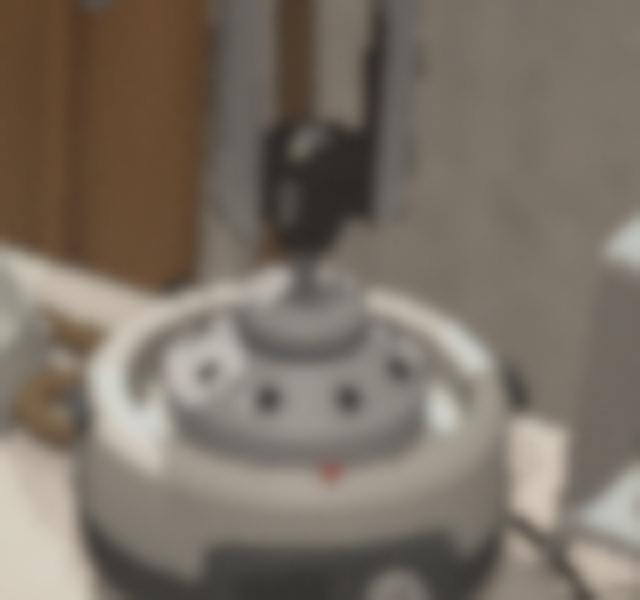

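Emit:
drive_tool(rows=[[0.03,0,0,0,0,0,5],[0.03,0,0,0,0,0,5],[0.03,0,0,0,0,0,5],[0.03,0,0,0,0,0,5],[0.03,0,0,0,0,0,0],[0.03,0,0,-0.0002,0,0,0],[0.03,0,0,0,0,0,0],[0.03,0,0,0,0,0,0]])

```text
time: 15.75
ee_pos: [0.6297, 0.0301, 0.1464]
orientation: [[0.598, 0.004, 0.802], [-0.802, -0.002, 0.598], [0.004, -1.0, 0.002]]
ft_force: [-0.5, -1.3, -0.6]
grip_width: 0.376
```

```bash
python3 - <<'E'
from h import *
st();w=snap("wrist");st();w=snap("wrist");st()
E
```

```text
t 15.75 pos [0.6297 0.0301 0.1464] yaw 36.7 line -89.3 tiltfix [0.13 0.24] F [-0.5 -1.3 -0.6] M [-0.28  0.25  0.03] g 35.4 q7 19.6
t 15.8 pos [0.6297 0.0302 0.1464] yaw 36.7 line -89.3 tiltfix [0.13 0.24] F [-0.7 -1.3 -0.5] M [-0.26  0.18  0.03] g 35.6 q7 19.6
t 15.85 pos [0.6297 0.0302 0.1464] yaw 36.8 line -89.2 tiltfix [0.13 0.23] F [-1.1 -0.8 -0.7] M [-0.29  0.22 -0.01] g 35.3 q7 19.6
```

Emit:
drive_tool(rows=[[0.03,0,0,-0.0004,0,0,0],[0.03,0,0,-0.0004,0,0,0],[0.03,0,0,-0.0004,0,0,0],[0.03,0,0,0,0,0,0],[0.03,0,0,0,0,0,0],[0.03,0,0,0,0,0,0],[0.03,0,0,0,0,0,0],[0.03,0,0,0,0,0,0]])

```text
time: 16.65
ee_pos: [0.6297, 0.0302, 0.1452]
orientation: [[0.598, 0.004, 0.802], [-0.802, -0.002, 0.598], [0.004, -1.0, 0.002]]
ft_force: [-1.1, -1.1, -0.4]
grip_width: 0.377
```

```bash
python3 - <<'E'
from h import *
st();w=snap("wrist","w13");st();t=snap("top");st();crop(t,170,125,100,100,6,"t13")
E
```

```text
t 16.65 pos [0.6297 0.0302 0.1452] yaw 36.7 line -89.3 tiltfix [0.14 0.24] F [-1.1 -1.1 -0.4] M [-0.27  0.21  0.02] g 35.5 q7 19.5
t 16.7 pos [0.6297 0.0302 0.1451] yaw 36.7 line -89.3 tiltfix [0.14 0.24] F [-1.7 -1.3 -0.4] M [-0.3   0.24  0.01] g 35.0 q7 19.5
t 16.75 pos [0.6297 0.0303 0.1451] yaw 36.7 line -89.3 tiltfix [0.14 0.24] F [-1.6 -1.3  0.4] M [-0.32  0.21 -0.01] g 35.5 q7 19.5
```

View pics/w13.png

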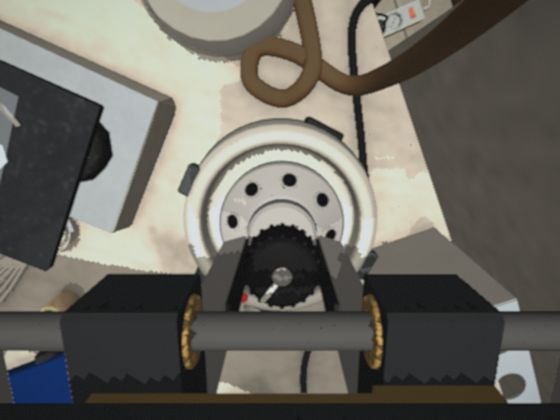

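```bash
python3 - <<'E'
from h import *
w=snap("wrist");s=st();crop(w,220,200,130,120,6,"w13z")
p=s["ee_pos"];zt=p[2]-.004+.0125
a=onz(w,283,277,zt);b=onz(w,264,301,zt);d=onz(w,244,297,.072);print(a,b-a,np.degrees(np.arctan2(*(b-a)[1::-1])));
for c in ([.6297,.0302],[.6285,.0312]):
  e=d[:2]-c;print(d,np.linalg.norm(e),np.degrees(np.arctan2(e[1],e[0])))
E
```

```text
t 16.8 pos [0.6297 0.0302 0.1451] yaw 36.7 line -89.3 tiltfix [0.14 0.24] F [-1.1 -1.8 -0.2] M [-0.28  0.27  0.02] g 35.6 q7 19.5
[0.62949559 0.03071538 0.15363901] [ 0.00011784 -0.01478526  0.        ] -89.54336531265797
[ 0.63919301 -0.02794436  0.072     ] 0.058914205723838126 -80.72735072360861
[ 0.63919301 -0.02794436  0.072     ] 0.06010320763804681 -79.75191019402023
```

View pics/w13z.png

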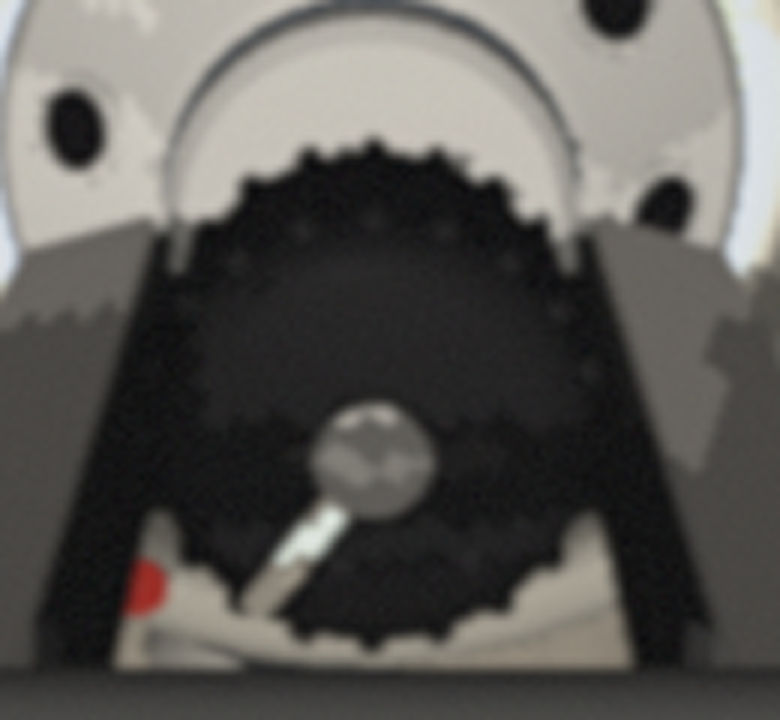

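Emit:
drive_tool(rows=[[0.03,0,0,-0.0004,0,0,0],[0.03,0,0,-0.0004,0,0,0],[0.03,0,0,-0.0004,0,0,0],[0.03,0,0,-0.0004,0,0,0],[0.03,0,0,0,0,0,0],[0.03,0,0,0,0,0,0],[0.03,0,0,0,0,0,0],[0.03,0,0,0,0,0,0]])

```text
time: 17.6
ee_pos: [0.6296, 0.0302, 0.1432]
orientation: [[0.598, 0.004, 0.802], [-0.802, -0.002, 0.598], [0.004, -1.0, 0.002]]
ft_force: [-1.3, -1.4, -1.0]
grip_width: 0.376
```

```bash
python3 - <<'E'
from h import *
st();w=snap("side");st();t=snap("side");st();crop(t,280,110,80,75,8,"s13")
E
```

```text
t 17.6 pos [0.6296 0.0302 0.1432] yaw 36.7 line -89.3 tiltfix [0.14 0.23] F [-1.3 -1.4 -1. ] M [-0.33  0.18  0.06] g 35.4 q7 19.5
t 17.65 pos [0.6297 0.0302 0.1432] yaw 36.7 line -89.3 tiltfix [0.14 0.23] F [-0.9 -1.9 -0.5] M [-0.32  0.16  0.01] g 35.1 q7 19.5
t 17.7 pos [0.6297 0.0302 0.1432] yaw 36.7 line -89.3 tiltfix [0.14 0.23] F [-0.9 -0.4 -0.9] M [-0.31  0.17  0.01] g 35.2 q7 19.5
```

View pics/s13.png

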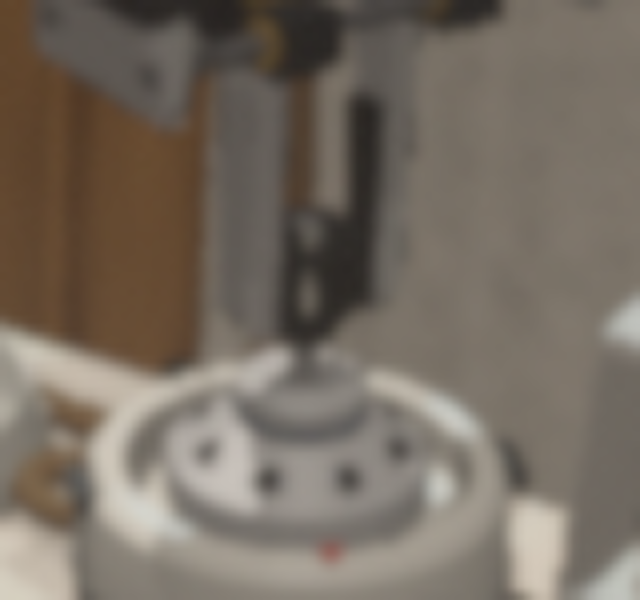

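Emit:
drive_tool(rows=[[0.03,0,0,-0.0004,0,0,0],[0.03,0,0,-0.0004,0,0,0],[0.03,0,0,-0.0004,0,0,0],[0.03,0,0,0,0,0,0],[0.03,0,0,0,0,0,0],[0.03,0,0,0,0,0,0],[0.03,0,0,0,0,0,0],[0.03,0,0,0,0,0,0]])

```text
time: 18.5
ee_pos: [0.6296, 0.0302, 0.1419]
orientation: [[0.598, 0.004, 0.802], [-0.802, -0.002, 0.598], [0.004, -1.0, 0.002]]
ft_force: [-1.3, -3.0, -1.1]
grip_width: 0.38
```

```bash
python3 - <<'E'
from h import *
st();w=snap("wrist");st();t=snap("side");st();crop(w,220,200,130,120,6,"w14z")
E
```

```text
t 18.5 pos [0.6296 0.0302 0.1419] yaw 36.7 line -89.3 tiltfix [0.14 0.23] F [-1.3 -3.  -1.1] M [-0.27  0.24  0.03] g 35.7 q7 19.4
t 18.55 pos [0.6296 0.0302 0.1419] yaw 36.7 line -89.3 tiltfix [0.14 0.23] F [-0.4 -1.7 -0.9] M [-0.34  0.23 -0.04] g 35.4 q7 19.4
t 18.6 pos [0.6296 0.0302 0.1419] yaw 36.7 line -89.3 tiltfix [0.14 0.23] F [-0.6 -0.9  0.1] M [-0.32  0.17  0.02] g 35.6 q7 19.4
```

View pics/w14z.png

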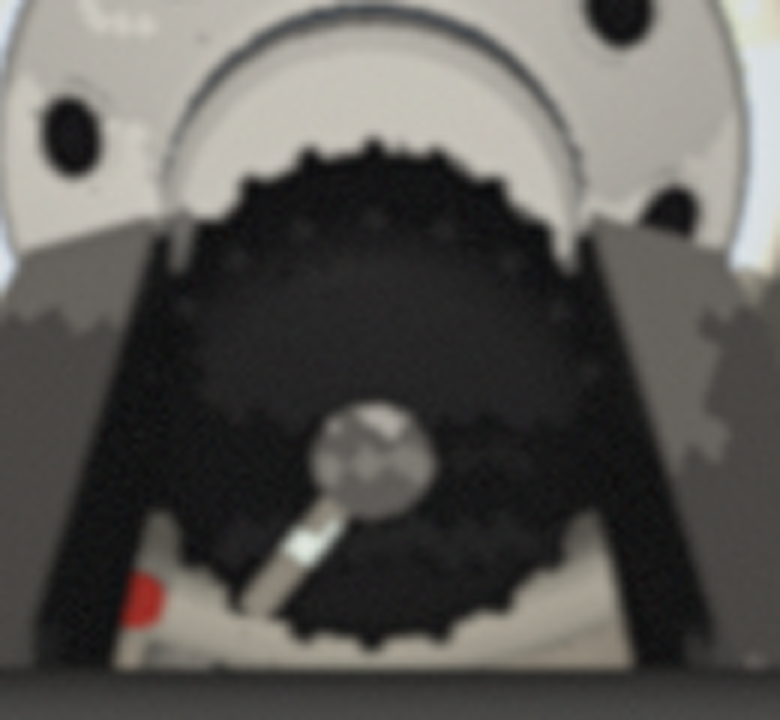

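Emit:
drive_tool(rows=[[0.03,0,0,-0.0004,0,0,0],[0.03,0,0,-0.0004,0,0,0],[0.03,0,0,0,0,0,0],[0.03,0,0,-0.0004,0,0,0],[0.03,0,0,0,0,0,0],[0.03,0,0,0,0,0,0],[0.03,0,0,0,0,0,0],[0.03,0,0,0,0,0,0]])

```text
time: 19.4
ee_pos: [0.6297, 0.0302, 0.1413]
orientation: [[0.598, 0.004, 0.802], [-0.802, -0.003, 0.598], [0.005, -1.0, 0.002]]
ft_force: [-1.9, -1.3, 2.6]
grip_width: 0.379
```

```bash
python3 - <<'E'
from h import *
st();w=snap("wrist");st();t=snap("side");st()
E
```

```text
t 19.4 pos [0.6297 0.0302 0.1413] yaw 36.7 line -89.3 tiltfix [0.15 0.25] F [-1.9 -1.3  2.6] M [-0.38  0.54 -0.05] g 35.7 q7 19.4
t 19.45 pos [0.6297 0.0302 0.1413] yaw 36.7 line -89.3 tiltfix [0.15 0.25] F [-2.6 -1.6  3.3] M [-0.36  0.57  0.07] g 35.4 q7 19.4
t 19.5 pos [0.6297 0.0302 0.1413] yaw 36.7 line -89.3 tiltfix [0.15 0.25] F [-2.2 -1.1  3.8] M [-0.37  0.64 -0.02] g 35.2 q7 19.4
```

Emit:
drive_tool(rows=[[0.03,0,0,0.0005,0,0,0],[0.03,0,0,0.0005,0,0,0],[0.03,0,0,0.0005,0,0,0],[0.03,0,0,0.0005,0,0,0],[0.03,0,0,0.0005,0,0,0],[0.03,0,0,0,0,0,0],[0.03,0,0,0,0,0,0],[0.03,0,0,0,0,0,0]])

```text
time: 20.3
ee_pos: [0.6297, 0.0302, 0.1434]
orientation: [[0.598, 0.004, 0.802], [-0.802, -0.002, 0.598], [0.004, -1.0, 0.002]]
ft_force: [-1.5, -0.9, -1.6]
grip_width: 0.376
```

```bash
python3 - <<'E'
from h import *
st();w=snap("wrist");st();t=snap("side");st()
E
```

```text
t 20.3 pos [0.6297 0.0302 0.1434] yaw 36.7 line -89.3 tiltfix [0.14 0.23] F [-1.5 -0.9 -1.6] M [-0.28  0.22 -0.04] g 35.4 q7 19.5
t 20.35 pos [0.6296 0.0302 0.1433] yaw 36.7 line -89.3 tiltfix [0.14 0.23] F [-0.7 -1.3  0.3] M [-0.27  0.2   0.05] g 35.3 q7 19.5
t 20.4 pos [0.6296 0.0302 0.1434] yaw 36.7 line -89.3 tiltfix [0.14 0.23] F [-2.2 -1.8 -0.9] M [-0.34  0.19 -0.01] g 35.7 q7 19.5
```

Emit:
drive_tool(rows=[[0.03,0,0,-0.0009,0,0,0],[0.03,0,0,-0.0009,0,0,0],[0.03,0,0,0,0,0,2],[0.03,0,0,-0.0001,0,0,2],[0.03,0,0,0,0,0,2],[0.03,0,0,-0.0001,0,0,2],[0.03,0,0,0,0,0,0],[0.03,0,0,0,0,0,0]])

```text
time: 21.2
ee_pos: [0.6297, 0.0302, 0.1416]
orientation: [[0.706, 0.005, 0.708], [-0.708, -0.002, 0.706], [0.005, -1.0, 0.002]]
ft_force: [-2.6, -0.8, 1.5]
grip_width: 0.376
```

```bash
python3 - <<'E'
from h import *
st();w=snap("wrist");st();t=snap("side");st();crop(t,280,110,80,75,8,"s15")
for p in([.6297,.0482,.1413-.004+.0125],[.6297,.0122,.1413-.004-.0125],[.6297,.0512,.1],[.6297,.0092,.1]): print((proj(t,p)-[280,110])*8+3.5)
E
```

```text
t 21.2 pos [0.6297 0.0302 0.1416] yaw 44.9 line -81.1 tiltfix [0.12 0.26] F [-2.6 -0.8  1.5] M [-0.25  0.48  0.01] g 35.4 q7 26.8
t 21.25 pos [0.6297 0.0302 0.1416] yaw 44.9 line -81.1 tiltfix [0.12 0.26] F [-1.6 -1.2  1.2] M [-0.31  0.48 -0.01] g 35.7 q7 26.8
t 21.3 pos [0.6297 0.0302 0.1415] yaw 44.9 line -81.1 tiltfix [0.12 0.26] F [-2.1 -2.7  1.7] M [-0.22  0.4   0.03] g 35.4 q7 26.8
[308.86748355 207.04555603]
[305.16937964 335.45654059]
[300.92485161 344.51122372]
[301.19581456 411.2770816 ]
```

View pics/s15.png

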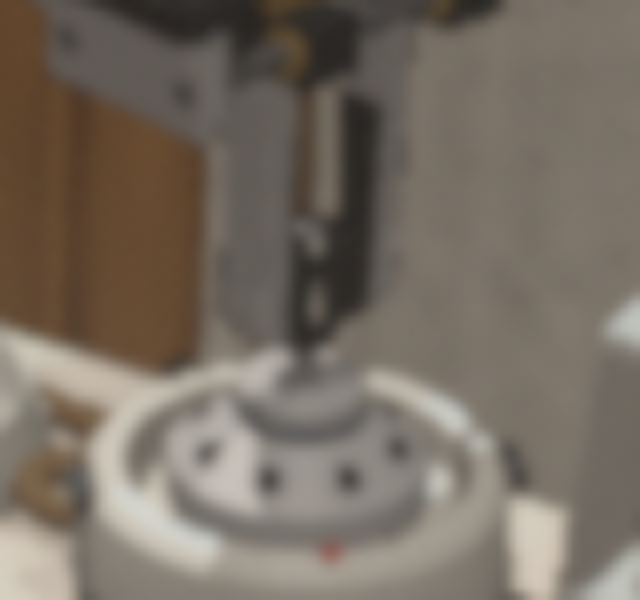

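Emit:
drive_tool(rows=[[0.03,0,0,0,0,0,3],[0.03,0,0,0,0,0,3],[0.03,0,0,0,0,0,3],[0.03,0,0,0,0,0,3],[0.03,0,0,0,0,0,3],[0.03,0,0,0,0,0,3],[0.03,0,0,0,0,0,0],[0.03,0,0,0,0,0,0]])

```text
time: 22.1
ee_pos: [0.6299, 0.0303, 0.1419]
orientation: [[0.893, 0.006, 0.45], [-0.45, -0.001, 0.893], [0.005, -1.0, 0.002]]
ft_force: [-1.7, -1.4, 2.2]
grip_width: 0.379
```

```bash
python3 - <<'E'
from h import *
st();w=snap("wrist");st();t=snap("side");st()
E
```

```text
t 22.1 pos [0.6299 0.0303 0.1419] yaw 63.3 line -62.7 tiltfix [0.06 0.32] F [-1.7 -1.4  2.2] M [-0.29  0.5  -0.05] g 35.6 q7 43.1
t 22.15 pos [0.6299 0.0304 0.1419] yaw 63.3 line -62.7 tiltfix [0.06 0.32] F [-1.  -1.   1.9] M [-0.26  0.42  0.06] g 34.9 q7 43.1
t 22.2 pos [0.6299 0.0303 0.1419] yaw 63.3 line -62.7 tiltfix [0.06 0.32] F [-2.8 -0.9  1.6] M [-0.25  0.49  0.03] g 35.4 q7 43.1
```

Emit:
drive_tool(rows=[[0.03,0,0,0.0006,0,0,0],[0.03,0,0,0.0006,0,0,0],[0.03,0,0,0.0006,0,0,0],[0.03,0,0,0.0006,0,0,0],[0.03,0,0,0,0,0,0],[0.03,0,0,0,0,0,0],[0.03,0,0,0,0,0,0],[0.03,0,0,0,0,0,0]])

```text
time: 23.0
ee_pos: [0.6299, 0.0304, 0.1442]
orientation: [[0.892, 0.006, 0.451], [-0.451, -0.001, 0.892], [0.006, -1.0, 0.001]]
ft_force: [-0.8, -1.1, -1.2]
grip_width: 0.375
```

```bash
python3 - <<'E'
from h import *
st();w=snap("wrist");st();t=snap("side");st()
E
```

```text
t 23.0 pos [0.6299 0.0304 0.1442] yaw 63.2 line -62.8 tiltfix [0.07 0.32] F [-0.8 -1.1 -1.2] M [-0.22  0.14  0.02] g 35.2 q7 43.1
t 23.05 pos [0.6298 0.0304 0.1441] yaw 63.2 line -62.8 tiltfix [0.07 0.32] F [-1.1 -1.5 -0.3] M [-0.25  0.18  0.04] g 35.5 q7 43.1
t 23.1 pos [0.6298 0.0303 0.1441] yaw 63.2 line -62.8 tiltfix [0.07 0.32] F [-1.7 -0.4 -0.4] M [-0.23  0.11 -0.01] g 35.2 q7 43.1
```

Emit:
drive_tool(rows=[[0.03,0,0,0.0012,0,0,0],[0.03,0,0,0.0012,0,0,0],[0.03,0,0,0.0012,0,0,0],[0.03,0,0,0.0012,0,0,0],[0.03,0,0,0,0,0,-8],[0.03,0,0,0,0,0,-8],[0.03,0,0,0,0,0,-8],[0.03,0,0,0,0,0,-8]])

```text
time: 23.9
ee_pos: [0.6296, 0.0302, 0.1496]
orientation: [[0.502, 0.004, 0.865], [-0.865, -0.003, 0.502], [0.005, -1.0, 0.002]]
ft_force: [-1.2, -1.8, -1.3]
grip_width: 0.379
```

Emit:
drive_tool(rows=[[0.03,0,0,0,0,0,-8],[0.03,0,0,0,0,0,-8],[0.03,0,0,0,0,0,-4],[0.03,0,0,-0.0007,0,0,0],[0.03,0,0,-0.0006,0,0,0],[0.03,0,0,0,0,0,0],[0.03,0,0,0,0,0,0],[0.03,0,0,0,0,0,0]])

```text
time: 24.7
ee_pos: [0.6294, 0.0303, 0.1486]
orientation: [[0.164, 0.002, 0.986], [-0.986, -0.005, 0.164], [0.005, -1.0, 0.001]]
ft_force: [-1.0, -0.3, -0.2]
grip_width: 0.374
```

```bash
python3 - <<'E'
from h import *
st();w=snap("wrist");st();t=snap("side");st()
E
```

```text
t 24.7 pos [0.6294 0.0303 0.1486] yaw 9.4 line -116.6 tiltfix [0.26 0.12] F [-1.  -0.3 -0.2] M [-0.32  0.17  0.02] g 35.1 q7 -4.9
t 24.75 pos [0.6294 0.0303 0.1486] yaw 9.4 line -116.6 tiltfix [0.26 0.12] F [-0.6 -0.9 -1. ] M [-0.28  0.21 -0.05] g 35.4 q7 -4.9
t 24.8 pos [0.6294 0.0302 0.1486] yaw 9.4 line -116.6 tiltfix [0.26 0.12] F [-1.5 -1.9 -0.1] M [-0.26  0.25  0.04] g 35.2 q7 -5.0
```

Free and unstarted at -117°. Now I'll lower it gently to rest on the thread.

Emit:
drive_tool(rows=[[0.03,0,0,-0.0005,0,0,0],[0.03,0,0,-0.0005,0,0,0],[0.03,0,0,-0.0005,0,0,0],[0.03,0,0,-0.0005,0,0,0],[0.03,0,0,-0.0003,0,0,0],[0.03,0,0,0,0,0,0],[0.03,0,0,0,0,0,0],[0.03,0,0,0,0,0,0]])

```text
time: 25.6
ee_pos: [0.6295, 0.0303, 0.1467]
orientation: [[0.164, 0.002, 0.986], [-0.986, -0.005, 0.164], [0.005, -1.0, 0.002]]
ft_force: [-1.9, -1.9, 2.5]
grip_width: 0.376
```

```bash
python3 - <<'E'
from h import *
st();w=snap("wrist");st();t=snap("side");st()
E
```

```text
t 25.6 pos [0.6295 0.0303 0.1467] yaw 9.5 line -116.5 tiltfix [0.27 0.14] F [-1.9 -1.9  2.5] M [-0.34  0.53  0.  ] g 35.4 q7 -5.0
t 25.65 pos [0.6295 0.0303 0.1467] yaw 9.5 line -116.5 tiltfix [0.27 0.14] F [-2.8 -2.4  2.9] M [-0.37  0.53 -0.03] g 35.2 q7 -5.0
t 25.7 pos [0.6295 0.0303 0.1467] yaw 9.5 line -116.5 tiltfix [0.27 0.14] F [-2.3 -1.2  1.4] M [-0.32  0.6   0.  ] g 35.5 q7 -5.0
```

Emit:
drive_tool(rows=[[0.03,0,0,0,0,0,1.5],[0.03,0,0,0,0,0,1.5],[0.03,0,0,0,0,0,1.5],[0.03,0,0,0,0,0,1.5],[0.03,0,0,0,0,0,1.5],[0.03,0,0,0,0,0,1.5],[0.03,0,0,0,0,0,0],[0.03,0,0,0,0,0,0]])

```text
time: 26.5
ee_pos: [0.6295, 0.0303, 0.1467]
orientation: [[0.331, 0.003, 0.944], [-0.944, -0.004, 0.331], [0.005, -1.0, 0.002]]
ft_force: [-1.2, -0.9, 1.8]
grip_width: 0.376
```

```bash
python3 - <<'E'
from h import *
st();w=snap("wrist");st()
E
```

```text
t 26.5 pos [0.6295 0.0303 0.1467] yaw 19.3 line -106.7 tiltfix [0.23 0.19] F [-1.2 -0.9  1.8] M [-0.3   0.47 -0.02] g 35.4 q7 3.9
t 26.55 pos [0.6295 0.0303 0.1467] yaw 19.3 line -106.7 tiltfix [0.23 0.18] F [-2.  -1.6  2. ] M [-0.29  0.54 -0.01] g 35.6 q7 3.9
```

Still resting at -107°, with about 2 N on it. I'll continue in small steps.

Emit:
drive_tool(rows=[[0.03,0,0,0,0,0,1.5],[0.03,0,0,-0.0001,0,0,1.5],[0.03,0,0,0,0,0,1.5],[0.03,0,0,-0.0001,0,0,0],[0.03,0,0,0,0,0,0],[0.03,0,0,0,0,0,0],[0.03,0,0,0,0,0,0],[0.03,0,0,0,0,0,0]])

```text
time: 27.35
ee_pos: [0.6295, 0.0303, 0.1465]
orientation: [[0.41, 0.004, 0.912], [-0.912, -0.004, 0.41], [0.005, -1.0, 0.002]]
ft_force: [-2.3, -1.7, 3.0]
grip_width: 0.375
```

```bash
python3 - <<'E'
from h import *
st();w=snap("wrist");st()
E
```

```text
t 27.35 pos [0.6295 0.0303 0.1465] yaw 24.2 line -101.8 tiltfix [0.22 0.21] F [-2.3 -1.7  3. ] M [-0.35  0.5  -0.01] g 35.2 q7 8.2
t 27.4 pos [0.6295 0.0304 0.1465] yaw 24.2 line -101.8 tiltfix [0.22 0.21] F [-2.9 -0.5  1.8] M [-0.32  0.5  -0.04] g 35.3 q7 8.2
```

Emit:
drive_tool(rows=[[0.03,0,0,0,0,0,1.5],[0.03,0,0,-0.0001,0,0,1.5],[0.03,0,0,0,0,0,1.5],[0.03,0,0,-0.0001,0,0,0],[0.03,0,0,0,0,0,0],[0.03,0,0,0,0,0,0],[0.03,0,0,0,0,0,0],[0.03,0,0,0,0,0,0]])

```text
time: 28.2
ee_pos: [0.6295, 0.0303, 0.1463]
orientation: [[0.486, 0.004, 0.874], [-0.874, -0.003, 0.486], [0.005, -1.0, 0.002]]
ft_force: [-1.8, -1.1, 2.1]
grip_width: 0.382
```

```bash
python3 - <<'E'
from h import *
st();w=snap("wrist");st()
E
```

```text
t 28.2 pos [0.6295 0.0303 0.1463] yaw 29.1 line -96.9 tiltfix [0.2  0.23] F [-1.8 -1.1  2.1] M [-0.34  0.54 -0.03] g 35.9 q7 12.6
t 28.25 pos [0.6295 0.0304 0.1463] yaw 29.1 line -96.9 tiltfix [0.2  0.23] F [-1.  -1.4  2.1] M [-0.36  0.49 -0.03] g 35.2 q7 12.6
```

Emit:
drive_tool(rows=[[0.03,0,0,0,0,0,1.5],[0.03,0,0,0,0,0,1.5],[0.03,0,0,0,0,0,1],[0.03,0,0,0,0,0,0],[0.03,0,0,0,0,0,0],[0.03,0,0,0,0,0,0],[0.03,0,0,0,0,0,0],[0.03,0,0,0,0,0,0]])

```text
time: 29.05
ee_pos: [0.6297, 0.0304, 0.1459]
orientation: [[0.551, 0.005, 0.834], [-0.834, -0.003, 0.552], [0.005, -1.0, 0.002]]
ft_force: [-1.0, -0.6, -1.0]
grip_width: 0.377
```

```bash
python3 - <<'E'
from h import *
st();w=snap("wrist");st()
E
```

```text
t 29.05 pos [0.6297 0.0304 0.1459] yaw 33.5 line -92.5 tiltfix [0.17 0.26] F [-1.  -0.6 -1. ] M [-0.28  0.14  0.04] g 35.4 q7 16.6
t 29.1 pos [0.6297 0.0304 0.1459] yaw 33.5 line -92.5 tiltfix [0.16 0.26] F [-0.8 -0.6 -0.6] M [-0.3   0.13  0.03] g 35.2 q7 16.6
```

Emit:
drive_tool(rows=[[0.03,0,0,0,0,0,1.5],[0.03,0,0,0,0,0,1.5],[0.03,0,0,0,0,0,1],[0.03,0,0,0,0,0,0],[0.03,0,0,0,0,0,0],[0.03,0,0,0,0,0,0],[0.03,0,0,0,0,0,0],[0.03,0,0,0,0,0,0]])

```text
time: 29.9
ee_pos: [0.6297, 0.0302, 0.1459]
orientation: [[0.613, 0.005, 0.79], [-0.79, -0.003, 0.613], [0.005, -1.0, 0.002]]
ft_force: [-1.0, -1.7, -0.8]
grip_width: 0.376
```

```bash
python3 - <<'E'
from h import *
st();w=snap("wrist");st()
crop(w,220,200,130,120,6,"w16z")
E
```

```text
t 29.9 pos [0.6297 0.0302 0.1459] yaw 37.8 line -88.2 tiltfix [0.15 0.27] F [-1.  -1.7 -0.8] M [-0.38  0.13  0.04] g 35.3 q7 20.5
t 29.95 pos [0.6297 0.0302 0.1459] yaw 37.8 line -88.2 tiltfix [0.15 0.27] F [-0.2 -1.7 -0.7] M [-0.31  0.06  0.02] g 35.0 q7 20.5
```

View pics/w16z.png

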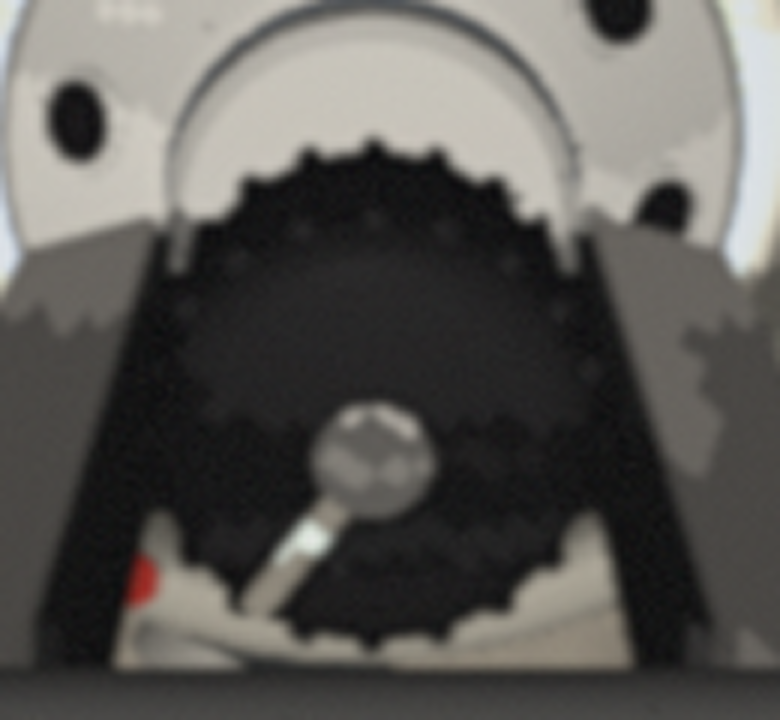

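Emit:
drive_tool(rows=[[0.03,0,0,-0.0007,0,0,0],[0.03,0,0,-0.0007,0,0,0],[0.03,0,0,-0.0007,0,0,0],[0.03,0,0,-0.0007,0,0,0],[0.03,0,0,-0.0007,0,0,0],[0.03,0,0,-0.0005,0,0,0],[0.03,0,0,0,0,0,0],[0.03,0,0,0,0,0,0]])

```text
time: 30.75
ee_pos: [0.6296, 0.0303, 0.1415]
orientation: [[0.613, 0.005, 0.79], [-0.79, -0.003, 0.613], [0.005, -1.0, 0.002]]
ft_force: [-0.9, -0.1, 0.7]
grip_width: 0.377
```

```bash
python3 - <<'E'
from h import *
st();w=snap("wrist");st()
E
```

```text
t 30.75 pos [0.6296 0.0303 0.1415] yaw 37.8 line -88.2 tiltfix [0.16 0.26] F [-0.9 -0.1  0.7] M [-0.37  0.21  0.  ] g 35.4 q7 20.4
t 30.8 pos [0.6296 0.0303 0.1415] yaw 37.8 line -88.2 tiltfix [0.16 0.26] F [-1.2 -1.9  0.4] M [-0.35  0.28 -0.01] g 35.6 q7 20.4
```

Emit:
drive_tool(rows=[[0.03,0,0,-0.0001,0,0,-8],[0.03,0,0,-0.0001,0,0,-8],[0.03,0,0,-0.0001,0,0,-8],[0.03,0,0,-0.0001,0,0,-8],[0.03,0,0,-0.0001,0,0,-8],[0.03,0,0,-0.0001,0,0,-8],[0.03,0,0,-0.0001,0,0,-8],[0.03,0,0,-0.0001,0,0,0]])

```text
time: 31.6
ee_pos: [0.6291, 0.0303, 0.1404]
orientation: [[-0.348, -0.0, 0.937], [-0.937, -0.005, -0.348], [0.004, -1.0, 0.001]]
ft_force: [-0.7, -1.8, -0.7]
grip_width: 0.38
```

```bash
python3 - <<'E'
from h import *
st();w=snap("wrist");st()
E
```

```text
t 31.6 pos [0.6291 0.0303 0.1404] yaw -20.4 line -146.4 tiltfix [ 0.27 -0.01] F [-0.7 -1.8 -0.7] M [-0.42  0.24  0.04] g 35.8 q7 -31.7
t 31.65 pos [0.6291 0.0303 0.1404] yaw -20.1 line -146.1 tiltfix [ 0.27 -0.01] F [-1.  -2.3 -0.8] M [-0.4   0.2  -0.02] g 35.4 q7 -31.4
```

Emit:
drive_tool(rows=[[0.03,0,0,-0.0001,0,0,-8],[0.03,0,0,-0.0001,0,0,-8],[0.03,0,0,-0.0001,0,0,-8],[0.03,0,0,-0.0001,0,0,-8],[0.03,0,0,-0.0001,0,0,-8],[0.03,0,0,-0.0001,0,0,-8],[0.03,0,0,-0.0001,0,0,-8],[0.03,0,0,-0.0001,0,0,0]])

```text
time: 32.45
ee_pos: [0.6289, 0.0307, 0.1394]
orientation: [[-0.97, -0.004, 0.243], [-0.243, -0.001, -0.97], [0.004, -1.0, 0.0]]
ft_force: [-1.3, -1.5, 2.4]
grip_width: 0.376
```

```bash
python3 - <<'E'
from h import *
st();w=snap("wrist");st()
E
```

```text
t 32.45 pos [0.6289 0.0307 0.1394] yaw -75.9 line -201.9 tiltfix [ 0.07 -0.23] F [-1.3 -1.5  2.4] M [-0.35  0.32 -0.01] g 35.3 q7 -81.1
t 32.5 pos [0.6289 0.0307 0.1394] yaw -75.7 line -201.7 tiltfix [ 0.07 -0.23] F [-1.5 -1.6  1.2] M [-0.29  0.34 -0.05] g 35.4 q7 -80.9
```

Emit:
drive_tool(rows=[[0.03,0,0,0,0,0,-8],[0.03,0,0,-0.0001,0,0,-8],[0.03,0,0,-0.0001,0,0,-8],[0.03,0,0,-0.0001,0,0,-8],[0.03,0,0,-0.0001,0,0,-8],[0.03,0,0,-0.0001,0,0,-8],[0.03,0,0,-0.0001,0,0,-8],[0.03,0,0,0,0,0,0]])

```text
time: 33.3
ee_pos: [0.629, 0.031, 0.1386]
orientation: [[-0.761, -0.003, -0.648], [0.648, 0.004, -0.761], [0.005, -1.0, -0.001]]
ft_force: [-1.6, -1.1, 1.8]
grip_width: 0.381
```

```bash
python3 - <<'E'
from h import *
st();w=snap("wrist","w17");st()
E
```

```text
t 33.3 pos [0.629  0.031  0.1386] yaw -130.4 line -256.4 tiltfix [-0.23 -0.17] F [-1.6 -1.1  1.8] M [-0.32  0.21 -0.05] g 35.8 q7 -129.3
t 33.35 pos [0.629  0.031  0.1386] yaw -130.1 line -256.1 tiltfix [-0.22 -0.17] F [-0.5 -1.5  0.5] M [-0.24  0.18  0.04] g 35.3 q7 -129.1
```

View pics/w17.png

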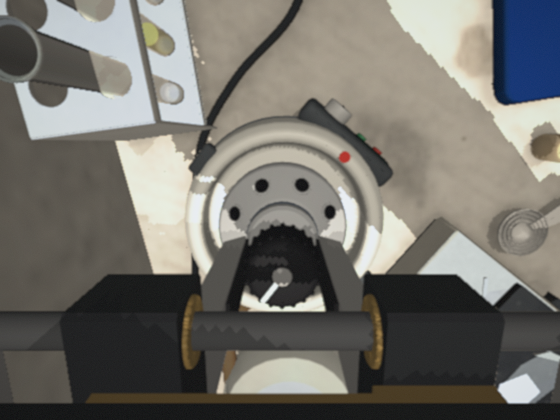

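Emit:
drive_tool(rows=[[0.06,0,0,0,0,0,0],[0.06,0,0,0,0,0,0],[0.06,0,0,0,0,0,0],[0.06,0,0,0,0,0,8.5],[0.06,0,0,0,0,0,8.5],[0.06,0,0,0,0,0,8.5],[0.06,0,0,0,0,0,8.5],[0.06,0,0,0,0,0,8.5]])

```text
time: 34.15
ee_pos: [0.6293, 0.032, 0.1385]
orientation: [[-0.998, -0.005, 0.07], [-0.07, 0.002, -0.998], [0.005, -1.0, -0.002]]
ft_force: [-0.7, 0.2, -0.5]
grip_width: 0.638
```

```bash
python3 - <<'E'
from h import *
st();w=snap("wrist","w18");s=st()
d=None
E
```

```text
t 34.15 pos [0.6293 0.032  0.1385] yaw -86.0 line -212.0 tiltfix [-0.11 -0.27] F [-0.7  0.2 -0.5] M [ 0.01 -0.01  0.04] g 59.9 q7 -90.1
t 34.2 pos [0.6294 0.0319 0.1385] yaw -85.4 line -211.4 tiltfix [-0.11 -0.27] F [-0.1 -0.   0.2] M [ 0.   -0.04  0.03] g 60.0 q7 -89.6
```

Emit:
drive_tool(rows=[[0.06,0,0,0,0,0,8.5],[0.06,0,0,0,0,0,8.5],[0.06,0,0,0,0,0,8.5],[0.06,0,0,0,0,0,8.5],[0.06,0,0,0,0,0,8.5],[0.06,0,0,0,0,0,8.5],[0.06,0,0,0,0,0,8.5],[0.06,0,0,0,0,0,8.5]])

```text
time: 35.0
ee_pos: [0.6296, 0.0319, 0.1386]
orientation: [[-0.302, -0.003, 0.953], [-0.953, -0.003, -0.302], [0.004, -1.0, -0.003]]
ft_force: [0.8, -0.1, -0.3]
grip_width: 0.638
```

View pics/w18.png

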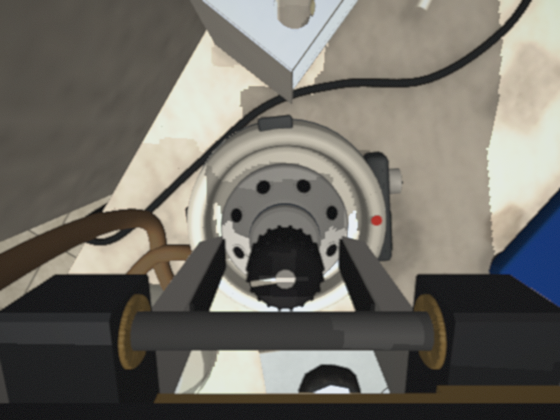

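Emit:
drive_tool(rows=[[0.06,0,-0.001,0,0,0,8.5],[0.06,0,0,0,0,0,8.5],[0.06,0,0,0,0,0,8.5],[0.06,0,0,0,0,0,8.5],[0.06,0,0,0,0,0,8.5],[0.06,0,0,0,0,0,8.5],[0.06,0,0,0,0,0,8.5],[0.06,0,0,0,0,0,8.5]])

```text
time: 35.8
ee_pos: [0.6298, 0.0304, 0.1385]
orientation: [[0.779, 0.001, 0.627], [-0.627, -0.004, 0.779], [0.003, -1.0, -0.002]]
ft_force: [0.2, 0.0, -0.7]
grip_width: 0.637
```

Emit:
drive_tool(rows=[[0.06,0,0,0,0,0,8.5],[0.06,0,0,0,0,0,8.5],[0.06,0,0,0,0,0,5],[0.06,0,0,0,0,0,0],[0.06,0,0,0,0,0,0],[0.06,0,0,0,0,0,0],[0.06,0,0,0,0,0,0],[0.06,0,0,0,0,0,0]])

```text
time: 36.6
ee_pos: [0.6298, 0.0298, 0.1382]
orientation: [[0.956, 0.002, 0.292], [-0.292, -0.002, 0.956], [0.002, -1.0, -0.002]]
ft_force: [0.6, 0.6, -0.3]
grip_width: 0.636
```

```bash
python3 - <<'E'
from h import *
st();w=snap("wrist","w19");s=st();crop(w,220,200,130,120,6,"w19z")
E
```

```text
t 36.6 pos [0.6298 0.0298 0.1382] yaw 73.0 line -53.0 tiltfix [0.14 0.1 ] F [ 0.6  0.6 -0.3] M [ 0.05 -0.12  0.01] g 59.8 q7 51.5
t 36.65 pos [0.6298 0.0299 0.1382] yaw 73.0 line -53.0 tiltfix [0.13 0.1 ] F [-0.6  0.   0.4] M [ 0.04 -0.16 -0.02] g 60.3 q7 51.6
```

View pics/w19z.png

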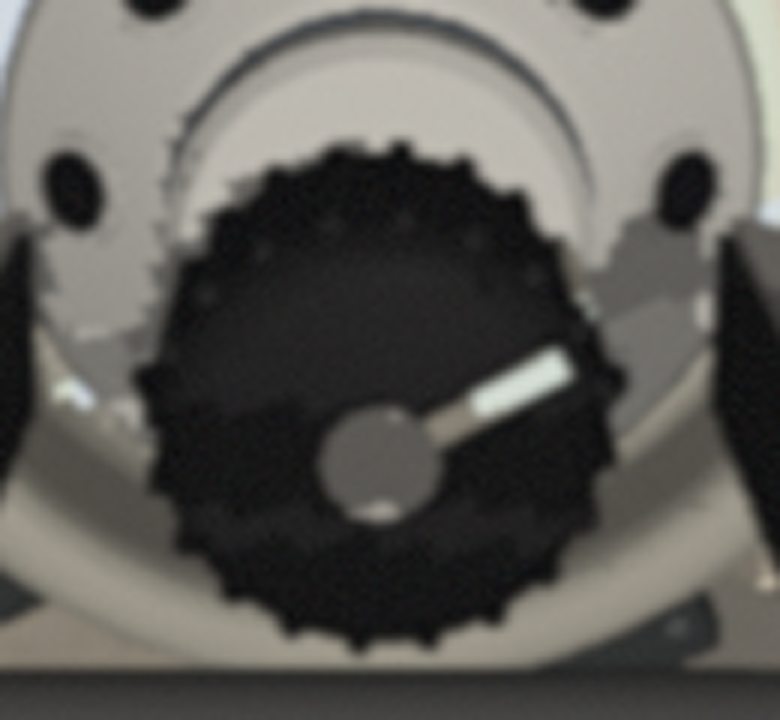

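```bash
python3 - <<'E'
from h import *
c=snap("wrist");s=st();z=.1382-.004+.0125
P=lambda x,y,x0,y0,k:((x+.5)/k-.5+x0,(y+.5)/k-.5+y0)
a=onz(c,*P(380,463,220,200,6),z);b=onz(c,*P(563,362,220,200,6),z)
print(a,np.linalg.norm(b-a),np.degrees(np.arctan2(*(b-a)[1::-1])))
E
```

```text
t 36.7 pos [0.6298 0.0299 0.1382] yaw 73.0 line -53.0 tiltfix [0.13 0.11] F [ 0.8 -0.4 -0.4] M [ 0.07 -0.11  0.01] g 60.1 q7 51.6
[0.62935625 0.03073643 0.1467    ] 0.015860947560523583 103.81681029382257
```

Emit:
drive_tool(rows=[[0.03,-0.0005,0.0006,0,0,0,0],[0.03,0,0,0,0,0,0],[0.03,0,0,0,0,0,0],[0.03,0,0,0,0,0,0],[0.03,0,0,0,0,0,0],[0.03,0,0,0,0,0,0],[0.03,0,0,0,0,0,0],[0.03,0,0,0,0,0,0]], force=30)

```text
time: 37.5
ee_pos: [0.6292, 0.0306, 0.1382]
orientation: [[0.956, 0.002, 0.292], [-0.292, -0.002, 0.956], [0.002, -1.0, -0.002]]
ft_force: [0.5, 0.7, 0.1]
grip_width: 0.377
```

```bash
python3 - <<'E'
from h import *
c=snap("wrist","w20");s=st();crop(c,220,200,130,120,6,"w20z")
E
```

```text
t 37.55 pos [0.6293 0.0306 0.1382] yaw 73.0 line -53.0 tiltfix [0.13 0.11] F [ 0.7 -0.4  0.8] M [ 0.16 -0.07 -0.04] g 35.1 q7 51.5
```

View pics/w20z.png

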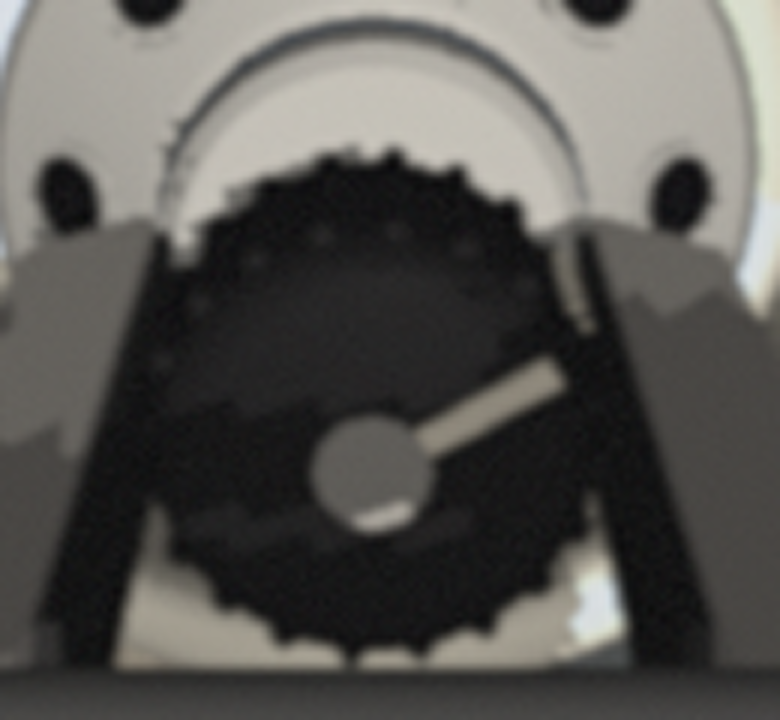

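Emit:
drive_tool(rows=[[0.03,0,0,-0.0001,0,0,-8],[0.03,0,0,-0.0001,0,0,-8],[0.03,0,0,-0.0001,0,0,-8],[0.03,0,0,-0.0002,0,0,-8],[0.03,0,0,-0.0001,0,0,-8],[0.03,0,0,-0.0001,0,0,-8],[0.03,0,0,-0.0002,0,0,-8],[0.03,0,0,-0.0001,0,0,0]])

```text
time: 38.35
ee_pos: [0.6293, 0.0306, 0.1374]
orientation: [[0.256, -0.0, 0.967], [-0.967, -0.002, 0.256], [0.002, -1.0, -0.001]]
ft_force: [-0.5, -0.3, 0.7]
grip_width: 0.376
```

```bash
sed -i 's/yaw-126/yaw+30.8/' h.py; python3 - <<'E'
from h import *
st();c=snap("wrist");s=st()
E
```

```text
t 38.35 pos [0.6293 0.0306 0.1374] yaw 14.8 line 45.6 tiltfix [ 0.14 -0.01] F [-0.5 -0.3  0.7] M [-0.18 -0.15  0.03] g 35.4 q7 -0.3
t 38.4 pos [0.6293 0.0306 0.1374] yaw 15.1 line 45.9 tiltfix [ 0.14 -0.01] F [-0.5 -1.3  1.1] M [-0.21 -0.09  0.02] g 35.6 q7 -0.0
```

Emit:
drive_tool(rows=[[0.03,0,0,-0.0001,0,0,-8],[0.03,0,0,-0.0001,0,0,-8],[0.03,0,0,-0.0001,0,0,-8],[0.03,0,0,-0.0002,0,0,-8],[0.03,0,0,-0.0001,0,0,-8],[0.03,0,0,-0.0001,0,0,-8],[0.03,0,0,-0.0001,0,0,-8],[0.03,0,0,-0.0001,0,0,0]])

```text
time: 39.2
ee_pos: [0.6293, 0.0306, 0.1364]
orientation: [[-0.653, -0.002, 0.757], [-0.757, -0.001, -0.653], [0.002, -1.0, -0.001]]
ft_force: [-0.1, -1.2, 1.8]
grip_width: 0.377
```

```bash
python3 - <<'E'
from h import *
st();c=snap("wrist");s=st()
E
```

```text
t 39.2 pos [0.6293 0.0306 0.1364] yaw -40.8 line -10.0 tiltfix [ 0.03 -0.12] F [-0.1 -1.2  1.8] M [-0.31  0.02 -0.02] g 35.4 q7 -49.7
t 39.25 pos [0.6293 0.0306 0.1365] yaw -40.5 line -9.7 tiltfix [ 0.03 -0.12] F [-1.  -1.8  1.8] M [-0.32  0.08  0.01] g 35.5 q7 -49.5
```

Remaining: about 84.5°.

Emit:
drive_tool(rows=[[0.03,0,0,-0.0001,0,0,-8],[0.03,0,0,-0.0001,0,0,-8],[0.03,0,0,-0.0001,0,0,-8],[0.03,0,0,-0.0001,0,0,-8],[0.03,0,0,-0.0001,0,0,-8],[0.03,0,0,-0.0001,0,0,-8],[0.03,0,0,-0.0002,0,0,-8],[0.03,0,0,0,0,0,0]])

```text
time: 40.05
ee_pos: [0.6293, 0.0306, 0.1354]
orientation: [[-0.996, -0.002, -0.092], [0.092, 0.002, -0.996], [0.002, -1.0, -0.002]]
ft_force: [0.3, -1.2, 2.8]
grip_width: 0.376
```

```bash
python3 - <<'E'
from h import *
st();c=snap("wrist","w21");s=st();crop(c,220,200,130,120,6,"w21z")
E
```

```text
t 40.05 pos [0.6293 0.0306 0.1354] yaw -95.3 line -64.5 tiltfix [-0.14 -0.11] F [ 0.3 -1.2  2.8] M [-0.35  0.09 -0.04] g 35.3 q7 -98.1
t 40.1 pos [0.6293 0.0305 0.1354] yaw -95.0 line -64.2 tiltfix [-0.14 -0.11] F [-1.7 -1.8  2.2] M [-0.27  0.11  0.02] g 35.8 q7 -97.9
```

Emit:
drive_tool(rows=[[0.03,0,0,-0.0001,0,0,-8],[0.03,0,0,-0.0001,0,0,-8],[0.03,0,0,-0.0001,0,0,-8],[0.03,0,0,-0.0001,0,0,-3],[0.03,0,0,0,0,0,0],[0.03,0,0,0,0,0,0],[0.03,0,0,0,0,0,0],[0.03,0,0,0,0,0,0]])

```text
time: 40.9
ee_pos: [0.6292, 0.0305, 0.1348]
orientation: [[-0.867, -0.001, -0.498], [0.498, 0.004, -0.867], [0.003, -1.0, -0.003]]
ft_force: [-0.3, -0.4, 2.7]
grip_width: 0.375
```

```bash
python3 - <<'E'
from h import *
st();c=snap("wrist","w22");t=snap("side");s=st();crop(c,220,130,130,190,4,"w22z");crop(t,280,110,80,75,8,"s22")
E
```

```text
t 40.9 pos [0.6292 0.0305 0.1348] yaw -119.9 line -89.1 tiltfix [-0.24 -0.07] F [-0.3 -0.4  2.7] M [-0.03  0.18 -0.  ] g 35.3 q7 -119.8
t 41.0 pos [0.6292 0.0305 0.1348] yaw -120.0 line -89.2 tiltfix [-0.24 -0.07] F [-0.4 -1.   2.1] M [-0.05  0.15 -0.01] g 35.4 q7 -119.9
```

View pics/w22z.png

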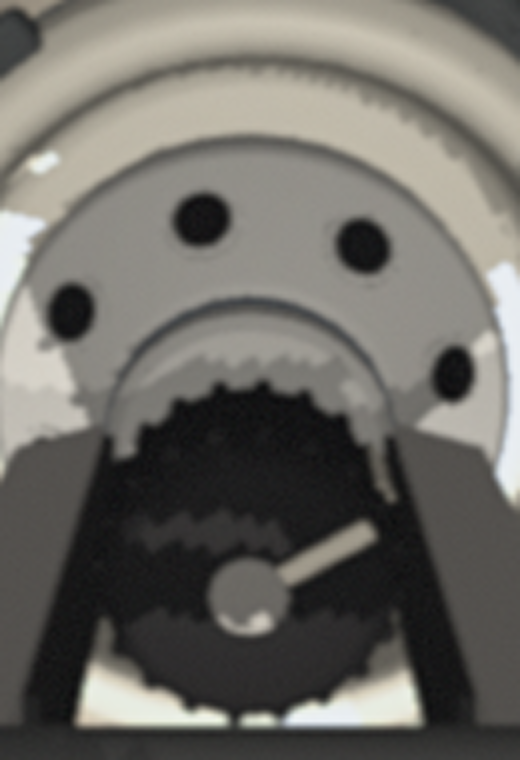

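View pics/s22.png

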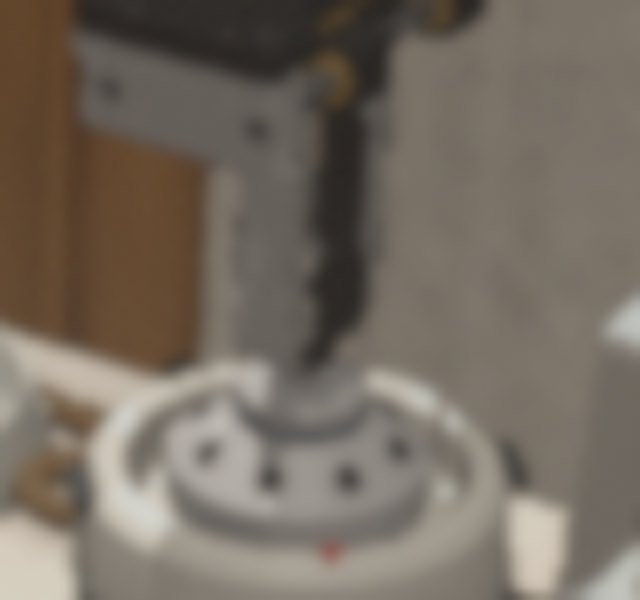

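Emit:
drive_tool(rows=[[0.03,0,0,0,0,0,-3],[0.03,0,0,0,0,0,-2.5],[0.03,0,0,0.0002,0,0,0],[0.03,0,0,0,0,0,0],[0.03,0,0,0,0,0,0],[0.03,0,0,0,0,0,0],[0.03,0,0,0,0,0,0],[0.03,0,0,0,0,0,0]])

```text
time: 41.8
ee_pos: [0.6293, 0.0305, 0.1349]
orientation: [[-0.817, -0.001, -0.577], [0.577, 0.004, -0.817], [0.003, -1.0, -0.003]]
ft_force: [0.9, -1.0, 1.6]
grip_width: 0.377
```

```bash
python3 - <<'E'
from h import *
st();c=snap("wrist","w23");t=snap("top","t23");s=st()
P=lambda x,y,x0,y0,k:((x+.5)/k-.5+x0,(y+.5)/k-.5+y0)
z=s["ee_pos"][2]+.0085
a=onz(c,*P(249,597,220,130,4),z);b=onz(c,*P(370,528,220,130,4),z)
print(a,np.linalg.norm(b-a),np.degrees(np.arctan2(*(b-a)[1::-1])))
E
```

```text
t 41.8 pos [0.6293 0.0305 0.1349] yaw -125.2 line -94.4 tiltfix [-0.25 -0.05] F [ 0.9 -1.   1.6] M [-0.02  0.02  0.03] g 35.4 q7 -124.5
t 41.9 pos [0.6292 0.0305 0.1348] yaw -125.2 line -94.4 tiltfix [-0.25 -0.05] F [ 0.3 -0.2  2.2] M [-0.03  0.01 -0.01] g 35.6 q7 -124.5
[0.62738504 0.03170697 0.14334874] 0.015901843130924437 -93.52389515344446
```

View pics/t23.png

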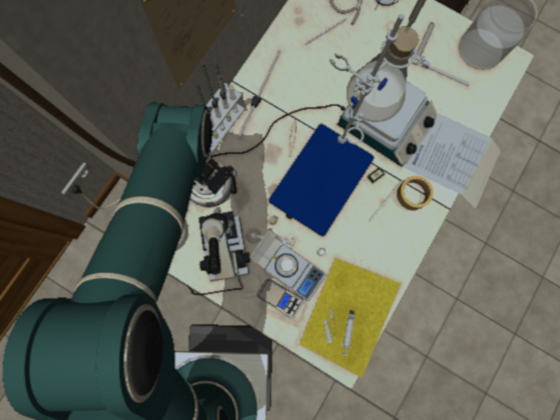

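View pics/w23.png

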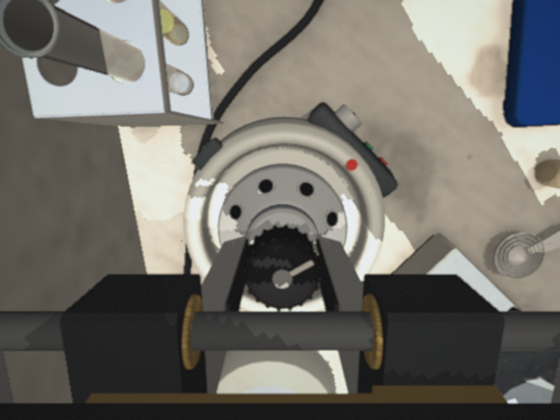

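```bash
python3 - <<'E'
from plant import ticket
print(ticket.sign_off())
E
```

```text
the job is handed in; nothing more can be done
None
```

The rotor is on the spindle and home. The screw is started one full turn forward from the drop, and the gripper is still holding the knob there. I handed the job in at about 42 s of robot time.

**Seating:** I lifted the rotor by the knob and lowered it with no noticeable side force. The side view shows it at the seat height, to within the few millimetres that view can resolve.

**The drop:** On the first pass backward, the screw gave way while I was still in coarse steps. I lifted the knob clear (it was free), set it back on the thread and repeated in 1 to 1.5° steps. The support vanished between -97° and -92.5° (white line, world angle). The knob then lowered freely by about 4.5 mm and came to rest.

**Forward turn:** I turned it 360° from the middle of that range, with one regrasp of the knob partway. The knob sank steadily, and the vertical push stayed at about 3 N or less.

**Last checks:**

| Check | Reading |
|---|---|
| White line, from tool angle | -94.4° |
| White line, from camera | -93.5° |
| Screw rise | about 0.007 m, below the lowest unstarted height of 0.0138 |
| Vertical force | about 2 N |

In the last top view the bottle, weight and rod look undisturbed. The arm hides the dome lid there, so I could not check it.

**Disagreement:** I felt the drop 12 to 16° before the red dot as I measured it (about -80°), while your notes put it 0 to 14° past the dot. I went by feel. Turning on past the dot during the first pass showed no second drop.

I did not pull up on the screw after the full turn to test its play.

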